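Tip a ring binder out of a packed spring rack and set it on the reading stand

TASK

Fetch the round-backed ring binder (white sheets show at its top) from the packed book rack: hook its top edge and tip it forward out of the tight row, then grip it by its spine, lift it out and set it gently on the reading stand, upright and flat against the sloping rest, about mid-way along the ledge, with its front cover facing you and its spine on the left. Leave the four card cases standing in the rack, and do not disturb the mixing cup or the stack of cups.

Things in the scene. Friction and masses are not known exactly. Their poses are not given: they have to be found in the camera images.
- binder_center (a point): Centre of the ring binder to fetch, half-way up: a dark closed block 110 mm deep (spine to rear edge), 40 mm thick, 165 mm tall, 0.25 to 0.46 kg, flat and rigid; only its spine is rounded (the outer 10 mm). Axes: +z up, +x from spine to rear edge, +y out of the back cover (-y: front cover). It stands in any one of the rack's five places, spine to the robot.
- binder: The same binder, origin at the centre of its underside (82.5 mm below the centre), same axes. Seen from above it is the only volume whose white sheets show between its covers (the cases are closed); its rounded spine has two small rivets and a tall narrow label.
- binder_spine (a point): Middle of the binder's rounded spine, half-way up (55 mm from the centre along the binder's -x).
- binder_foot (a point): Centre of the binder's underside.
- binder_rear_top (a point): Middle of the binder's rear top edge, 165 mm above its underside. The rack is open behind this edge: a fingertip lowered there can pull the top forward, and may follow it into the gap between the two neighbours, which stay 40 mm apart while the binder is tipped.
- book_rack: Fixed steel tray with five 40 mm volumes pressed side by side (places at y = -80, -40, 0, 40, 80 mm). Origin on the worktop under the row's middle; +x from spines to rear edges, +y to the left. Floor 6 mm up; a front lip 8 mm above the floor, 56 mm before the origin, stops sliding out; end plate at +y 126 mm high; behind only a low rail, at x = 68 mm, 59 mm above the worktop.
- follower (a joint): Slide of the rack's sprung bookend (plate 124 mm high) at the -y end. It presses the row with about 7 N; 0 at the start, grows to at most 0.048 m as it closes the row up to +y. Its pressure keeps the binder tipped where it is left (up to about 0.45 rad; beyond 0.55 rad it falls out).
- case_a: Card case with a square spine, 110 mm deep, 40 thick, 172 tall, in the rack; origin at the centre of its underside, axes as the binder's.
- case_b: Card case with a square spine, 112 mm deep, 40 thick, 168 tall, in the rack; origin under it, 55 mm behind its spine, axes as the binder's.
- case_c: Card case with a square spine, 113 mm deep, 40 thick, 178 tall, in the rack; origin and axes as case_b.
- case_d: Card case with a square spine, 111 mm deep, 40 thick, 170 tall, in the rack; origin and axes as case_b.
- read_stand: Fixed sheet-metal reading stand; origin on the worktop; +x away from the reader, +y to the reader's left. Base plate 140 x 160 mm, from 43 mm before the origin to 97 mm behind it.
- rest: Its sloping rest. Origin 30 mm above the worktop, mid-width, where ledge meets face; +z up the face (leans back 0.30 rad), +x into the face, +y left. Face 90 mm high, 160 wide; ledge square to it, 59 mm deep, front lip 10 mm. Binder seated: its z along rest z, its y along rest x, spine to rest +y, centre at (-20, 0, 82.5) mm. Above the face there is room for a finger behind the binder.
- mix_cup_center (a point): Centre of a clear mixing cup (89 mm across, 108 mm high) standing between rack and stand; leave it alone.
- cups_center (a point): Half-way up a stack of upturned clear cups (56 mm across, 140 mm high) behind the stand; leave it alone.

How it is judged (in metres and radians):
On the way, in this order (a step that is already met when the one before it is completed fails the run):
1. the binder is tipped forward by at least 0.2 rad while its foot is still in the rack (angle between binder's own z axis and vertical above 0.2 rad and x of binder_center in the frame of book_rack below -0.008 m and z of binder_foot in the frame of book_rack below 0.04 m and x of binder_foot in the frame of book_rack between -0.04 and 0.04 m), for 0.2 s.
2. the binder is lifted clear of the rack (z of binder_foot in the frame of book_rack above 0.05 m), for 0.1 s.
At the end, for the whole second after the job is handed in: Binder seated on the reading stand at rest: centre within 9 mm of its seat square to the face and along the slope, within 35 mm of mid-ledge, flat and upright within 0.12 rad, spine left; all four cases on the rack floor, upright within 0.15 rad, within 20 mm of their places front to back (x of binder_center in the frame of rest between -0.03 and -0.012 m and y of binder_center in the frame of rest between -0.035 and 0.035 m and z of binder_center in the frame of rest between 0.072 and 0.09 m and angle between the z axis of binder and the z axis of rest, either way round below 0.12 rad and angle between the y axis of binder and the x axis of rest, either way round below 0.12 rad and y of binder_spine in the frame of rest above 0.02 m and linear speed of binder below 0.02 m/s and angle between each of case_a, case_b, case_c, case_d's own z axis and vertical below 0.15 rad and z of each of case_a, case_b, case_c, case_d in the frame of book_rack below 0.016 m and x of case_a in the frame of book_rack between -0.02 and 0.02 m and x of case_b in the frame of book_rack between -0.02 and 0.02 m and x of case_c in the frame of book_rack between -0.02 and 0.02 m and x of case_d in the frame of book_rack between -0.02 and 0.02 m); the robot touches nothing.
It fails at once if a card case is tipped by more than 0.4 rad or pulled out of the rack (angle between any of case_a, case_b, case_c, case_d's own z axis and vertical above 0.4 rad or z of any of case_a, case_b, case_c, case_d in the frame of book_rack above 0.06 m).
It fails at once if the mixing cup or the stack of cups is moved by more than 40 mm (distance of any of mix_cup_center, cups_center from where it was at the start of the episode above 0.04 m).
It fails at once if the binder is dropped on the stand (faster than 0.45 m/s within the last 15 mm above its seat) (distance between binder_center and rest below 0.1 m and linear speed of binder above 0.45 m/s).
It also fails if it takes over 64 s, if anything falls off the work surface, if the arm or the gripper's body presses on something with over 40 N, if the wrist force passes 120 N, or if a joint passes its speed limit or range.

ROBOT

A 7-joint arm with a two-finger parallel gripper is mounted at the origin on a cart in front of the work surface, level with it; the furniture and walls round the work are solid. World frame = base frame: x ahead of the robot, y to its left, z up, the work surface at z = 0. Lengths are in mm, angles in rad, forces in N, time in s.
With the tool pointing down it reaches from about 400 to 900 mm from the base axis. Payload 5.5 kg.
Tool frame: the origin (TCP) lies midway between the tips of the shut fingers; the grasp point (between the pads) lies 19 mm behind it (bot.grip_point_offset is the distance from the TCP to the grasp point, in mm); z points along the fingers, y is the line along which they close (so a half turn about z gives the same grasp; the last joint's range is limited). The gripper opens to 85 mm and grips with 20 to 120 N. Pads are 22 mm wide; open, the fingers measure 114 mm over their backs; the gripper's body (76 mm by 85 mm) begins 54 mm behind the grasp point. The pads swing forward as they close: fully open they stand 13 mm farther back than shut.
Start: joints at [1.531, 0.501, -0.427, 1.55, 0.221, 1.138, -0.21], TCP at [193.859, -620.418, 231.31] pointing down, gripper open.
Joint ranges: [-2.88, 2.88], [-0.31, 2.03], [-1.54, 1.56], [0.2, 2.42], [-1.41, 4.55], [0.19, 2.02], [-2.57, 2.57]. Speed limits (rad/s): [2.57, 2.57, 3.14, 3.14, 3.14, 3.14, 3.14].

INTERFACE

Orientations are given as a 3x3 rotation matrix whose columns are the frame's x, y, z axes.
In Python, from plant import bot gives the robot as it stands.
- The arm moves only by the tool carry_out, never from a script. Its argument "moves" is a list of rows, each a list of 5 numbers: the closure, from 0 (fully open) to 1 (shut), then the shift along the world's x, y, z in m, then the turn about the world's z in degrees. A call has 1 to 5 rows; each row is the pose to reach, as a shift and turn from the pose commanded when the call began; what a row does not reach only later rows make up. A row lasts 1/12 s, in which the tool goes at most 41.7 mm and 7.16 degrees, less where a joint would pass 70% of its speed; a pose out of reach is approached as far as the arm can. A call with a gripper value outside its range is refused whole. The fingers move at their own pace and stop on an object; "newtons" is the grip in N (left out, the last holds). Time passes only in rows, so rows that repeat a pose let the fingers close. It gives the time, the measured TCP pose, the force, the opening and the grip force at its end, in the units of the state.
- bot.read_state(): the state, without advancing time (a new reading comes with each control period).
- bot.capture(name): name is "side" or "top"; returns a dict with "frame" (480x640x3 uint8, red, green, blue), "fx", "fy", "cx", "cy" (pixels), "k1" (the pictures are not rectified: a ray, as slopes to the right and down, at radius r is drawn at 1 + k1 r^2 times it, then the intrinsics apply), "T" (4x4, takes a point from camera to world coordinates). Camera axes: x right, y down, z forward; pixel columns grow to the right and rows downward; lengths in mm; the calibration is good to about 2 mm. A picture is of the moment at which its call begins. There is no depth.
- bot.sign_off(): hands the job in; it is judged then, once.
The state is a dict: "time_s": time; "joints": joint angles; "qd": joint speeds; "effort": joint torques, N m; "ee_pos": TCP position; "tcp_rot": TCP orientation; "ft_force": force on the tool from outside, world axes, zero at the start; "torque": the same for the moment, N m; "width": finger opening in mm; "grasp_force": force on a finger pad.
Only numpy, scipy, OpenCV 4.12 (cv2) and the standard library are available. Lean on these libraries where they do the work, as an engineer would, in place of code of your own. Each camera call takes 0.05 s, during which the arm holds its last target. There are 200 camera calls.

## Working session

There is one attempt and no reset: what is moved stays moved. The work goes in short steps, Python scripts to look and compute and a tool call to move; the robot and the scene stay as the last step left them, time stands still between calls to the robot, and variables do not carry over. Pictures are saved under pics/ and viewed, at most 10 in all, crops included, and the job is handed in when it is done.

Besides the shell and the picture viewer there is one more tool, called after "Call:" in YAML: its name, and indented under it one key for each argument. carry_out: Moves the arm, as the interface text tells. Its arguments: {"type":"object","properties":{"moves":{"type":"array","items":{"type":"array","items":{"type":"number"}}},"newtons":{"type":"number"}},"required":["moves"]}

```bash
mkdir -p pics
cat > h.py <<'E'
import numpy as np, cv2
from plant import bot
def cap(n,save=None):
    c=bot.capture(n)
    if save: cv2.imwrite('pics/'+save,c['frame'][:,:,::-1])
    return c
def ray(c,u,v):
    x=(u-c['cx'])/c['fx'];y=(v-c['cy'])/c['fy'];r=np.hypot(x,y);s=r
    for _ in range(20): s=r/(1+c['k1']*s*s)
    k=s/r if r>0 else 1
    T=np.array(c['T']);d=T[:3,:3]@np.array([x*k,y*k,1]);return T[:3,3],d
def onz(c,u,v,z):
    o,d=ray(c,u,v);return o+d*(z-o[2])/d[2]
def two(c1,p1,c2,p2):
    o1,d1=ray(c1,*p1);o2,d2=ray(c2,*p2)
    t=np.linalg.lstsq(np.c_[d1,-d2],o2-o1,rcond=None)[0]
    a=o1+d1*t[0];b=o2+d2*t[1];return (a+b)/2,np.linalg.norm(a-b)
def proj(c,P):
    T=np.array(c['T']);p=T[:3,:3].T@(np.array(P)-T[:3,3]);x,y=p[:2]/p[2];k=1+c['k1']*(x*x+y*y)
    return c['cx']+c['fx']*x*k,c['cy']+c['fy']*y*k
E
python3 - <<'E'
from h import *
for n in('side','top'):
    c=cap(n,n+'0.png');print(n,c['fx'],c['cx'],c['cy'],c['k1']);print(np.round(c['T'],3))
s=bot.read_state();print(np.round(s['tcp_rot'],3),s['time_s'],bot.grip_point_offset,s['width'])
E
```

```text
side 548.5743828858269 309.2671663231411 251.76235192230112 -0.022625368295858813
[[-7.880000e-01 -4.390000e-01  4.320000e-01 -6.115100e+01]
 [-6.150000e-01  5.370000e-01 -5.770000e-01  7.318280e+02]
 [ 2.100000e-02 -7.210000e-01 -6.930000e-01  1.069092e+03]
 [ 0.000000e+00  0.000000e+00  0.000000e+00  1.000000e+00]]
top 540.6787323449316 328.8107278082502 246.255103105607 -0.13147969326238634
[[-4.190000e-01 -7.200000e-01  5.530000e-01 -2.751950e+02]
 [-9.080000e-01  3.250000e-01 -2.650000e-01  3.164750e+02]
 [ 1.000000e-02 -6.130000e-01 -7.900000e-01  1.276608e+03]
 [ 0.000000e+00  0.000000e+00  0.000000e+00  1.000000e+00]]
[[ 0.954  0.298 -0.   ]
 [ 0.298 -0.954  0.002]
 [ 0.    -0.002 -1.   ]] 0.1 18.700000000000003 85.2334713290796
```

View pics/side0.png

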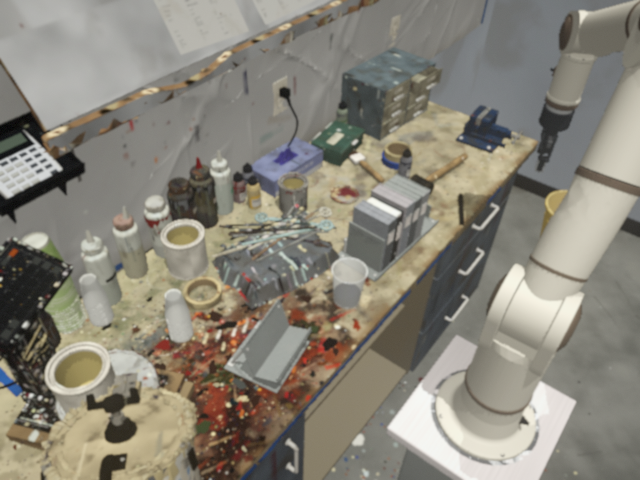

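View pics/top0.png

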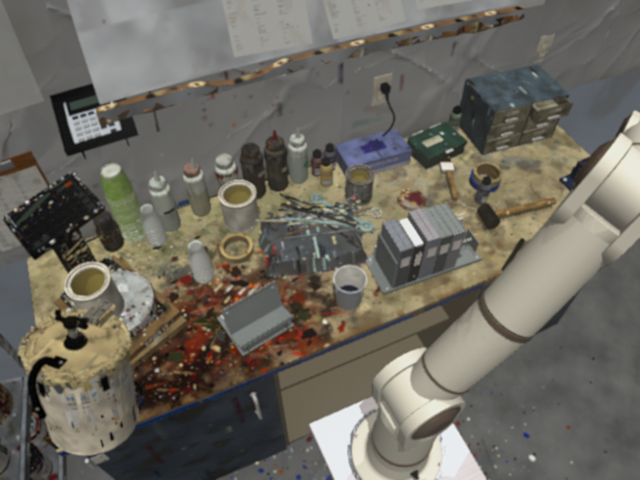

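The rack is at about side (390,225) and top (425,245), with the mixing cup at side (349,283). The stand is at side (270,345) and top (257,318). Next I'll zoom in on both.

Run:
```python
import cv2,numpy as np
s=cv2.imread('pics/side0.png');t=cv2.imread('pics/top0.png')
f=lambda im,x,y,w,h,k:cv2.resize(im[y:y+h,x:x+w],None,fx=k,fy=k,interpolation=cv2.INTER_CUBIC)
cv2.imwrite('pics/rack.png',np.hstack([f(s,335,165,100,120,4),f(t,365,195,100,120,4)]))
cv2.imwrite('pics/stand.png',np.hstack([f(s,220,295,100,100,4),f(t,210,275,100,100,4)]))
```

```text
(no output)
```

View pics/rack.png

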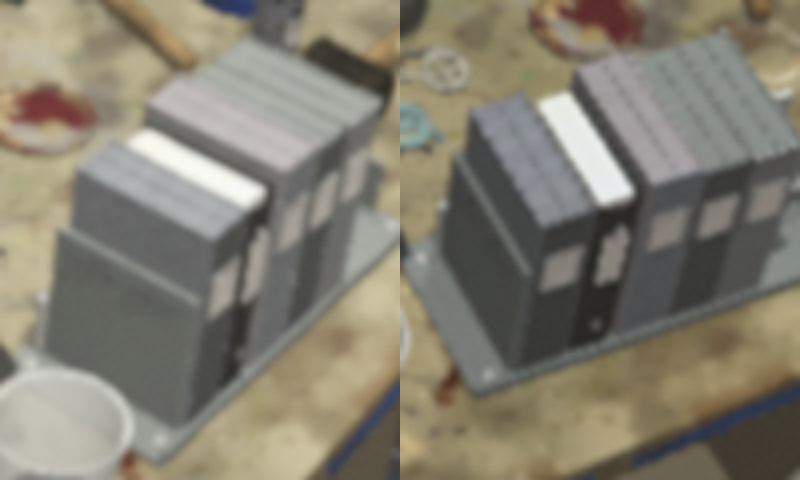

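View pics/stand.png

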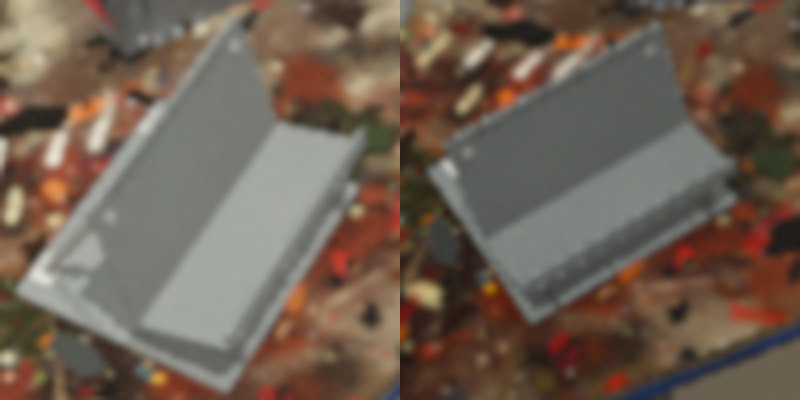

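```bash
cat > m.py <<'E'
from h import *
s=cap('side');t=cap('top')
def P(n,a,b,ro=((335,165),(365,195))):
    p,e=two(s,(ro[0][0]+a[0]/4,ro[0][1]+a[1]/4),t,(ro[1][0]+b[0]/4,ro[1][1]+b[1]/4));print(n,np.round(p,1),round(e,1));return p
rl=P('rl',(128,147),(140,103));rr=P('rr',(152,130),(173,92));fr=P('fr',(268,187),(234,192));fl=P('fl',(240,208),(197,208))
P('plate front top',(200,302),(128,274));P('plate rear top',(58,232),(60,158))
P('case+80 front top left',(210,240),(142,226));P('case+80 rear top l',(78,170),(73,107))
P('tray fl',(160,462),(76,394))
d=(fl+fr-rl-rr);print('yaw of -x',np.degrees(np.arctan2(d[1],d[0])),'center',(rl+rr+fr+fl)/4)
R=((220,295),(210,275))
jl=P('jl',(140,325),(88,237),R);jr=P('jr',(278,122),(288,122),R)
P('ftl',(32,278),(45,150),R);P('ftr',(240,15),(257,22),R)
P('ll',(232,350),(122,290),R);P('lr',(362,135),(335,160),R)
d=jl-jr;print('rest +y yaw',np.degrees(np.arctan2(d[1],d[0])),(jl+jr)/2)
for n,a,b in(('mixcup rim',(349,268),(350,273)),('cupstack top',(174,294),(195,245))):
    print(n,*two(s,a,t,b))
E
python3 m.py
```

```text
rl [ 502.2 -268.4  165.3] 1.9
rr [ 499.9 -293.1  166.4] 3.3
fr [ 404.8 -283.1  172.9] 1.7
fl [ 408.2 -257.2  168.5] 1.8
plate front top [ 402.8 -208.2  127.1] 1.7
plate rear top [ 520.1 -221.2  111.6] 0.4
case+80 front top left [ 405.3 -213.9  173.8] 1.0
case+80 rear top l [ 511.2 -221.1  172.3] 4.5
tray fl [ 399.8 -180.6    3.4] 1.9
yaw of -x 173.6262643493727 center [ 453.77960203 -275.46350155  168.24496524]
jl [441.  250.1  22. ] 3.9
jr [464.7  98.9  33.1] 0.3
ftl [524.1 255.    2.4] 11.0
ftr [489.  104.7 120. ] 4.2
ll [378.3 244.5  52.4] 5.2
lr [413.3  85.   50. ] 3.1
rest +y yaw 98.87697097803792 [452.85507629 174.47102685  27.55540259]
mixcup rim [430.33018863 -85.19292463 112.40170583] 11.015627337543972
cupstack top [666.18152828 260.87990967 145.88901018] 2.495036388315969
```

Call:
carry_out:
  moves:
    - [1,0.028,0.028,0,-6]
    - [1,0.056,0.056,0,-12]
    - [1,0.084,0.084,0,-18]
    - [1,0.112,0.112,0,-23.7]
    - [1,0.14,0.14,0,-23.7]
  newtons: 30

```text
time_s: 0.62
ee_pos: [334.8, -478.9, 231.2]
tcp_rot: [[0.993, -0.116, -0.0], [-0.116, -0.993, -0.0], [-0.0, 0.0, -1.0]]
ft_force: [0.7, -0.7, -0.5]
width: 25.8
grasp_force: 0.0
```

Call:
carry_out:
  moves:
    - [1,0.028,0.028,0,0]
    - [1,0.056,0.056,0,0]
    - [1,0.084,0.084,0,0]
    - [1,0.112,0.112,0,0]
    - [1,0.14,0.14,0,0]

```text
time_s: 1.03
ee_pos: [474.8, -338.9, 231.3]
tcp_rot: [[0.994, -0.111, -0.0], [-0.111, -0.994, -0.0], [-0.0, 0.0, -1.0]]
ft_force: [1.0, -1.5, -0.1]
width: 0.0
grasp_force: 0.0
```

Call:
carry_out:
  moves:
    - [1,0.028,0.028,0,0]
    - [1,0.058,0.056,0,0]
    - [1,0.058,0.056,0,0]

```text
time_s: 1.28
ee_pos: [538.8, -274.2, 232.0]
tcp_rot: [[0.995, -0.098, 0.005], [-0.098, -0.995, 0.005], [0.005, -0.006, -1.0]]
ft_force: [0.8, 2.2, 0.8]
width: -0.1
grasp_force: 0.0
```

Run:
```python
from h import *
s=bot.read_state();print(s['ee_pos'],np.round(s['tcp_rot'],3),s['joints'],s['ft_force'],s['width'])
a=cap('side')['frame'][100:300,320:520,::-1];b=cap('top')['frame'][120:320,350:550,::-1]
cv2.imwrite('pics/h1.png',cv2.resize(np.hstack([a,b]),None,fx=2,fy=2,interpolation=cv2.INTER_CUBIC))
```

```text
[ 538.76570701 -274.23103169  231.96396365] [[ 0.995 -0.098  0.005]
 [-0.098 -0.995  0.005]
 [ 0.005 -0.006 -1.   ]] [ 0.82077228  0.43049226 -0.5130396   1.66971208  0.22465214  1.09829762
 -1.4241518 ] [0.81611508 2.16175794 0.8354958 ] -0.13436052201926868
```

View pics/h1.png

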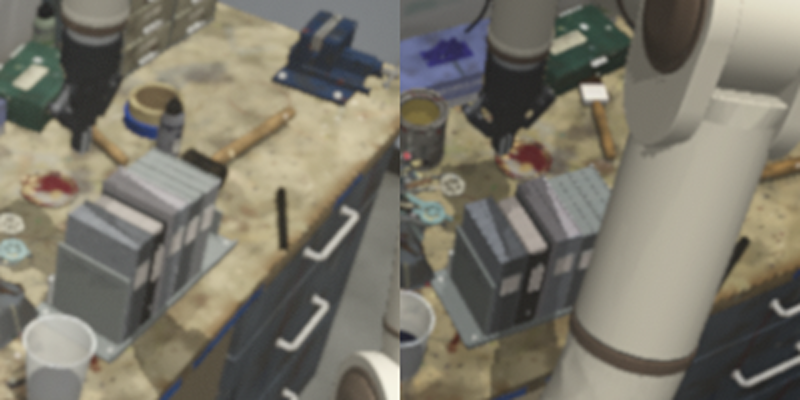

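The shut fingers are above and just behind the binder's rear edge, with tips near side (361,173) and top (401,194). Next I lower them and pull forward.

Call:
carry_out:
  moves:
    - [1,0,0,0,0]
    - [1,0,0,-0.035,0]
    - [1,0,0,-0.07,0]
    - [1,0,0,-0.092,0]
    - [1,0,0,-0.092,0]

```text
time_s: 1.8
ee_pos: [527.3, -285.4, 134.5]
tcp_rot: [[0.993, -0.114, -0.007], [-0.114, -0.993, 0.003], [-0.008, -0.002, -1.0]]
ft_force: [-0.0, -0.0, -0.6]
width: 0.1
grasp_force: 0.0
```

Call:
carry_out:
  moves:
    - [1,-0.006,0.0007,0,0]
    - [1,-0.012,0.0013,0,0]
    - [1,-0.018,0.002,0,0]
    - [1,-0.024,0.0027,0,0]
    - [1,-0.03,0.0033,0,0]

```text
time_s: 2.22
ee_pos: [510.4, -284.3, 146.6]
tcp_rot: [[0.994, -0.11, 0.019], [-0.11, -0.994, -0.008], [0.02, 0.006, -1.0]]
ft_force: [14.0, -1.9, 15.5]
width: 0.1
grasp_force: 5.5
```

Run:
```python
from h import *
s=bot.read_state();print(s['ee_pos'],s['ft_force'],s['torque'])
```

```text
[ 510.37761236 -284.26278787  146.56045484] [14.03205205 -1.8627408  15.52029486] [-0.62383577 -2.77339879  0.16836614]
```

Call:
carry_out:
  moves:
    - [1,-0.004,0.0004,0,0]
    - [1,-0.008,0.0009,0,0]
    - [1,-0.012,0.0013,0,0]
    - [1,-0.016,0.0018,0,0]
    - [1,-0.016,0.0018,0,0]

```text
time_s: 2.63
ee_pos: [493.2, -282.7, 146.6]
tcp_rot: [[0.994, -0.111, 0.017], [-0.111, -0.994, -0.009], [0.018, 0.007, -1.0]]
ft_force: [8.2, -2.1, 9.8]
width: 0.1
grasp_force: 5.1
```

Run:
```python
from h import *
s=bot.read_state();print(s['ee_pos'],s['ft_force'])
a=cap('side')['frame'][130:300,320:520,::-1];b=cap('top')['frame'][150:320,350:550,::-1]
cv2.imwrite('pics/h2.png',cv2.resize(np.hstack([a,b]),None,fx=2,fy=2,interpolation=cv2.INTER_CUBIC))
```

```text
[ 493.1956953  -282.7017233   146.61613014] [ 8.21671135 -2.08577629  9.77810611]
```

View pics/h2.png

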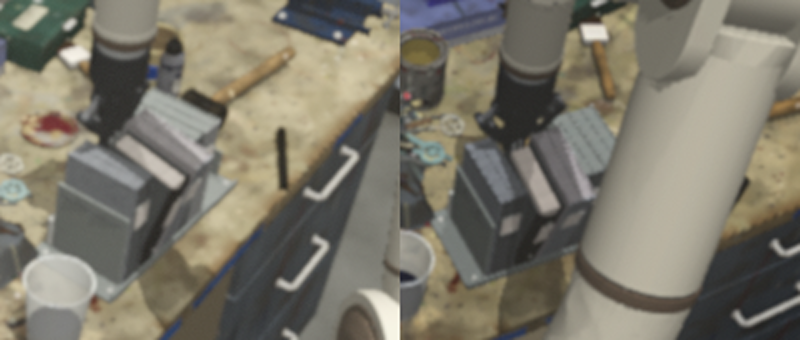

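The binder's white top is now tipped forward, near side (395,212). The lilac neighbour may be tipping with it, so I'll compare before and after at higher zoom.

Run:
```python
from h import *
S=cv2.imread('pics/side0.png');T=cv2.imread('pics/top0.png')
s=cap('side')['frame'][:,:,::-1];t=cap('top')['frame'][:,:,::-1]
f=lambda im,x,y:cv2.resize(im[y:y+75,x:x+100],None,fx=4,fy=4,interpolation=cv2.INTER_CUBIC)
cv2.imwrite('pics/cmp.png',np.vstack([np.hstack([f(S,340,165),f(T,370,195)]),np.hstack([f(s,340,165),f(t,370,195)])]))
```

```text
(no output)
```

View pics/cmp.png

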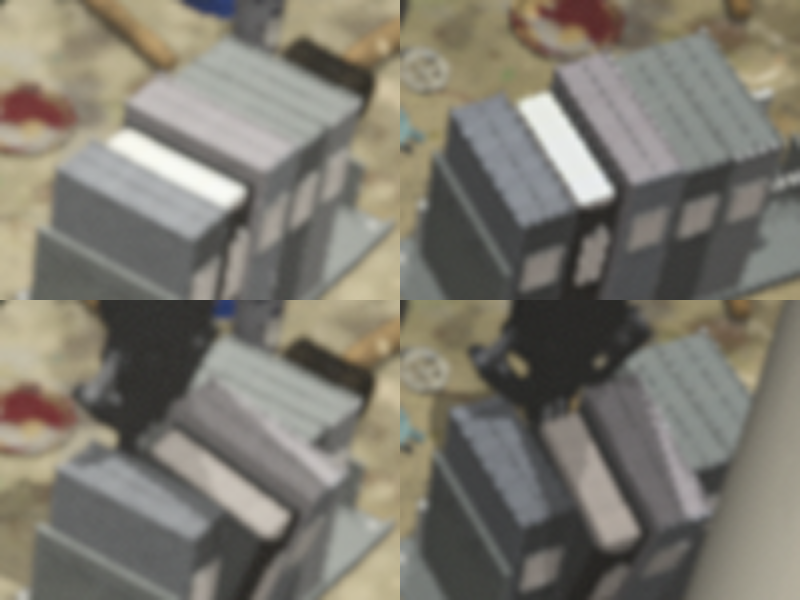

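```bash
cat > m2.py <<'E'
from h import *
s=cap('side');t=cap('top')
o=np.array([449.6,-315,6]);X=np.array([.994,-.111,0]);Y=np.array([.111,.994,0])
def P(n,a,b):
    p,e=two(s,(340+a[0]/4,165+a[1]/4),t,(370+b[0]/4,195+b[1]/4));d=p-o;q=np.array([d@X,d@Y,d[2]]);print(n,np.round(q,1),round(e,1));return q
def tip(f,r):print('tip',np.arctan2(r[2]-f[2],r[0]-f[0]))
fr=P('b fr',(292,215),(235,235));fl=P('b fl',(262,240),(198,250));rl=P('b rl',(152,150),(145,122));rr=P('b rr',(178,130),(178,115));tip(fl+fr,rl+rr)
fr=P('l fr',(345,170),(302,213));fl=P('l fl',(300,200),(255,230));rl=P('l rl',(172,100),(183,95));rr=P('l rr',(210,75),(232,72));tip(fl+fr,rl+rr);tip(fl,rl);tip(fr,rr)
E
python3 m2.py
```

```text
b fr [-84.2  28.2 166.4] 1.8
b fl [-80.2  51.2 156. ] 0.3
b rl [ 14.   50.  175.2] 3.0
b rr [  9.3  29.3 181.8] 0.8
tip 0.18189346753715482
l fr [-93.1 -11.8 185.1] 1.0
l fl [-81.   12.8 165.2] 2.9
l rl [ 17.7  24.8 195.8] 5.5
l rr [ 18.  -11.3 200.8] 1.7
tip 0.21721909435744152
tip 0.30119309964932106
tip 0.13987797897085796
```

Both the binder and the lilac neighbour are tipped about 0.19 rad, so the hand is probably catching the taller neighbour. I'll back off, press the neighbour's rear top back down, then hook again at a shallower depth.

Call:
carry_out:
  moves:
    - [1,0.03,-0.003,0,0]
    - [1,0.03,-0.003,0.035,0]
    - [1,0.03,-0.003,0.07,0]
    - [1,0.03,-0.003,0.1,0]
    - [1,0.03,-0.003,0.1,0]

```text
time_s: 3.35
ee_pos: [519.4, -284.3, 248.0]
tcp_rot: [[0.994, -0.111, 0.011], [-0.111, -0.994, -0.007], [0.011, 0.006, -1.0]]
ft_force: [1.5, -0.6, 0.6]
width: -0.3
grasp_force: 0.0
```

Call:
carry_out:
  moves:
    - [1,-0.027,-0.016,0,0]
    - [1,-0.054,-0.031,0,0]
    - [1,-0.054,-0.031,0,0]
    - [1,-0.054,-0.031,-0.015,0]
    - [1,-0.054,-0.031,-0.025,0]

```text
time_s: 3.77
ee_pos: [461.0, -314.8, 215.8]
tcp_rot: [[0.994, -0.113, 0.002], [-0.113, -0.994, -0.003], [0.002, 0.003, -1.0]]
ft_force: [0.7, -0.5, -0.4]
width: -0.2
grasp_force: 0.0
```

Call:
carry_out:
  moves:
    - [1,0,0,-0.008,0]
    - [1,0,0,-0.016,0]
    - [1,0,0,-0.024,0]
    - [1,0,0,-0.032,0]
    - [1,0,0,-0.038,0]

```text
time_s: 4.18
ee_pos: [484.5, -314.8, 191.2]
tcp_rot: [[0.994, -0.104, 0.043], [-0.104, -0.994, -0.015], [0.044, 0.01, -0.999]]
ft_force: [24.8, 8.1, 62.6]
width: -0.3
grasp_force: 30.2
```

Call:
carry_out:
  moves:
    - [1,0.02,0,0.01,0]
    - [1,0.02,0,0.03,0]
    - [1,0.02,0,0.06,0]
    - [1,0.05,0,0.06,0]
    - [1,0.08,0.03,0.06,0]

```text
time_s: 4.6
ee_pos: [541.0, -292.3, 238.5]
tcp_rot: [[0.993, -0.122, 0.002], [-0.122, -0.993, -0.007], [0.003, 0.007, -1.0]]
ft_force: [0.6, -1.9, -0.3]
width: -0.2
grasp_force: 0.0
```

Run:
```python
from h import *
s=bot.read_state();print(s['ee_pos'],s['ft_force'])
s=cap('side')['frame'][:,:,::-1];t=cap('top')['frame'][:,:,::-1]
f=lambda im,x,y:cv2.resize(im[y:y+100,x:x+100],None,fx=4,fy=4,interpolation=cv2.INTER_CUBIC)
cv2.imwrite('pics/cmp2.png',np.hstack([f(s,340,165),f(t,370,195)]))
```

```text
[ 540.98940946 -292.29397861  238.46225628] [ 0.60895416 -1.89102038 -0.25846651]
```

View pics/cmp2.png

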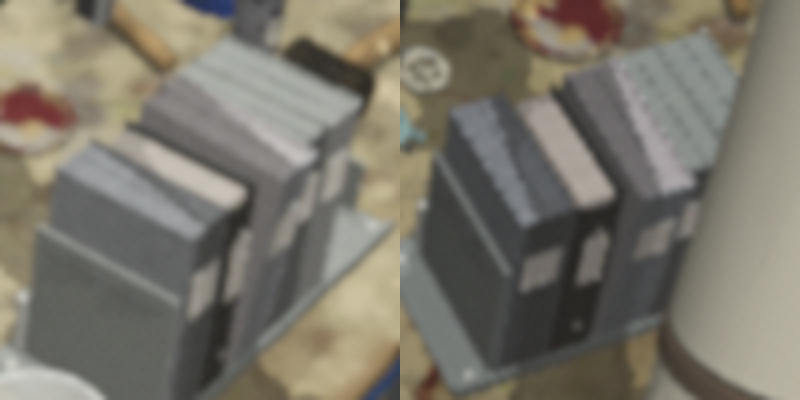

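Call:
carry_out:
  moves:
    - [1,-0.01,0,0,0]
    - [1,-0.01,0,-0.03,0]
    - [1,-0.01,0,-0.06,0]
    - [1,-0.01,0,-0.082,0]
    - [1,-0.01,0,-0.082,0]

```text
time_s: 5.12
ee_pos: [526.6, -283.1, 149.2]
tcp_rot: [[0.994, -0.112, -0.009], [-0.111, -0.994, 0.004], [-0.009, -0.003, -1.0]]
ft_force: [-0.9, 0.1, -0.3]
width: -0.1
grasp_force: 0.0
```

Call:
carry_out:
  moves:
    - [1,-0.007,0.0008,0,0]
    - [1,-0.014,0.0015,0,0]
    - [1,-0.018,0.002,0.001,0]
    - [1,-0.022,0.0024,0.003,0]
    - [1,-0.026,0.0029,0.005,0]

```text
time_s: 5.53
ee_pos: [507.9, -282.1, 162.6]
tcp_rot: [[0.994, -0.11, 0.007], [-0.11, -0.994, -0.004], [0.007, 0.003, -1.0]]
ft_force: [6.6, -0.8, 5.4]
width: -0.0
grasp_force: 3.2
```

Call:
carry_out:
  moves:
    - [1,-0.005,0.0006,0.001,0]
    - [1,-0.01,0.0011,0.002,0]
    - [1,-0.015,0.0017,0.004,0]
    - [1,-0.02,0.0022,0.006,0]
    - [1,-0.02,0.0022,0.006,0]

```text
time_s: 5.95
ee_pos: [487.9, -280.7, 169.3]
tcp_rot: [[0.994, -0.111, 0.008], [-0.111, -0.994, -0.005], [0.008, 0.004, -1.0]]
ft_force: [4.9, -2.0, 5.6]
width: -0.1
grasp_force: 3.1
```

Run:
```python
from h import *
s=bot.read_state();print(s['ee_pos'],s['ft_force'])
s=cap('side')['frame'][:,:,::-1];t=cap('top')['frame'][:,:,::-1]
f=lambda im,x,y:cv2.resize(im[y:y+100,x:x+100],None,fx=4,fy=4,interpolation=cv2.INTER_CUBIC)
cv2.imwrite('pics/cmp3.png',np.hstack([f(s,340,165),f(t,370,195)]))
```

```text
[ 487.93589484 -280.73075536  169.33088526] [ 4.89358209 -2.03172302  5.64957923]
```

View pics/cmp3.png

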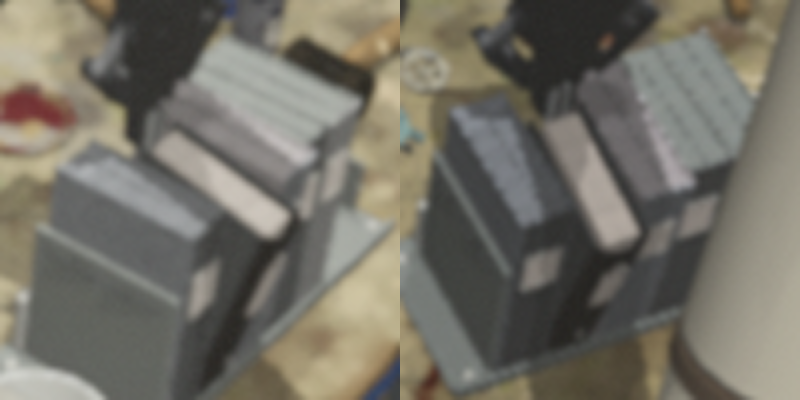

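The lilac case is staying put this time (front corner about side (419,205)), and only the binder tips, at about 0.2 rad. I'll keep pulling.

Call:
carry_out:
  moves:
    - [1,-0.006,0.0007,0.001,0]
    - [1,-0.012,0.0013,0.002,0]
    - [1,-0.018,0.002,0.004,0]
    - [1,-0.024,0.0027,0.005,0]
    - [1,-0.024,0.0027,0.005,0]

```text
time_s: 6.47
ee_pos: [464.3, -278.7, 174.8]
tcp_rot: [[0.994, -0.111, 0.009], [-0.111, -0.994, -0.007], [0.009, 0.006, -1.0]]
ft_force: [5.5, -2.2, 8.5]
width: 0.2
grasp_force: 4.1
```

```bash
cat > w.py <<'E'
from h import *
# white paper top of the binder: blob corners in both views, triangulated, in rack axes (+6 floor)
o=np.array([449.6,-315,6]);X=np.array([.994,-.111,0]);Y=np.array([.111,.994,0])
def blob(c,x0,y0,x1,y1,seed):
    im=c['frame'][y0:y1,x0:x1].astype(int);m=((im.min(2)>120)&(im[:,:,0]-im[:,:,2]<45)).astype(np.uint8)
    n,L,S,C=cv2.connectedComponentsWithStats(m);k=min(range(1,n),key=lambda i:np.hypot(*(C[i]+[x0,y0]-seed)) if S[i,4]>60 else 1e9)
    ct=cv2.findContours((L==k).astype(np.uint8),0,1)[0][0]
    q=cv2.boxPoints(cv2.minAreaRect(ct))+[x0,y0];q=q[np.argsort(q[:,1])]
    return (q[0]+q[1])/2,(q[2]+q[3])/2,S[k,4]
if __name__=='__main__':
    s=cap('side');t=cap('top')
    a=blob(s,340,165,440,265,np.array([397,212]));b=blob(t,370,195,470,280,np.array([518-0,230])*0+np.array([410,240]));print(a,b)
    R=[]
    for i in(0,1):
        p,e=two(s,a[i],t,b[i]);d=p-o;R.append(np.array([d@X,d@Y,d[2]]));print(np.round(R[-1],1),round(e,1))
    print('tip',np.arctan2(R[0][2]-R[1][2],R[0][0]-R[1][0]))
E
python3 w.py
```

```text
(array([389.50000191, 200.5       ]), array([416.00000381, 227.        ]), np.int32(318)) (array([415.20689774, 230.48276138]), array([428.86207199, 262.34483337]), np.int32(290))
[-16.1  40.4 190.3] 3.3
[-99.7  32.4 150.8] 1.8
tip 0.4414047896160061
```

Call:
carry_out:
  moves:
    - [1,-0.003,0.0003,0,0]
    - [1,-0.006,0.0006,0.001,0]
    - [1,-0.006,0.0006,0.001,0]
    - [1,-0.006,0.0006,0.001,0]

```text
time_s: 6.9
ee_pos: [458.7, -278.0, 175.5]
tcp_rot: [[0.994, -0.111, 0.009], [-0.111, -0.994, -0.006], [0.009, 0.005, -1.0]]
ft_force: [5.9, -2.3, 8.5]
width: -0.1
grasp_force: 4.2
```

Call:
carry_out:
  moves:
    - [1,0.02,-0.002,0,0]
    - [1,0.03,-0.0033,0.02,0]
    - [1,0.03,-0.0033,0.05,0]
    - [1,0.03,-0.0033,0.08,0]
    - [1,0.03,-0.0033,0.08,0]

```text
time_s: 7.32
ee_pos: [487.7, -280.1, 258.0]
tcp_rot: [[0.994, -0.111, 0.007], [-0.111, -0.994, -0.006], [0.008, 0.005, -1.0]]
ft_force: [1.6, 0.1, 0.5]
width: -0.1
grasp_force: 0.0
```

Call:
carry_out:
  moves:
    - [0.8,-0.028,0.003,0,0]
    - [0.6,-0.056,0.006,0,0]
    - [0.4,-0.084,0.009,0,0]
    - [0.25,-0.1125,0.0115,0,0]
    - [0.25,-0.1125,0.0115,0,0]

```text
time_s: 7.73
ee_pos: [366.1, -267.1, 251.0]
tcp_rot: [[0.993, -0.115, -0.006], [-0.115, -0.993, -0.001], [-0.006, 0.001, -1.0]]
ft_force: [-0.8, 0.0, -1.0]
width: 60.4
grasp_force: 0.0
```

```bash
python3 w.py; python3 -c "
from h import *
s=bot.read_state();print(s['ee_pos'],s['width'])"
```

```text
(array([391., 201.]), array([418., 228.]), np.int32(330)) (array([387.99999762, 218.        ]), array([402.55882072, 242.26470184]), np.int32(298))
[-74.4 149.6 308.4] 42.4
[-141.4  137.5  275.8] 64.1
tip 0.45239253231963855
[ 371.1515714  -267.70317157  252.03355058] 64.24678757373547
```

Call:
carry_out:
  moves:
    - [0.25,0,0.0005,-0.03,0]
    - [0.25,0,0.0005,-0.06,0]
    - [0.25,0,0.0005,-0.09,0]
    - [0.25,0,0.0005,-0.11,0]
    - [0.25,0,0.0005,-0.12,0]

```text
time_s: 8.25
ee_pos: [372.2, -265.6, 129.0]
tcp_rot: [[0.994, -0.11, -0.002], [-0.11, -0.994, 0.003], [-0.003, -0.002, -1.0]]
ft_force: [-0.6, -0.3, -0.1]
width: 63.7
grasp_force: 0.0
```

Call:
carry_out:
  moves:
    - [0.35,0,0,0,0]
    - [0.45,0,0,0,0]
    - [0.55,0,0,0,0]
    - [0.8,0,0,0,0]
    - [0.8,0,0,0,0]
  newtons: 60

```text
time_s: 8.67
ee_pos: [372.7, -270.8, 132.9]
tcp_rot: [[0.994, -0.111, 0.001], [-0.111, -0.994, -0.006], [0.002, 0.006, -1.0]]
ft_force: [-3.0, -10.8, -7.7]
width: 40.1
grasp_force: 60.6
```

Run:
```python
from h import *
from w import blob
s=bot.read_state();print(s['ee_pos'],s['width'],s['grasp_force'],s['ft_force'],s['torque'])
print(blob(cap('side','g.png'),340,165,440,265,np.array([400,215])))
```

```text
[ 372.74286722 -270.76193697  132.85414664] 40.05436192519868 60.64751205034554 [ -2.99604259 -10.78663266  -7.67729273] [-1.79275243  0.45603481  0.78991705]
(array([390.75      , 201.25000381]), array([400.75      , 211.25000381]), np.int32(98))
```

Call:
carry_out:
  moves:
    - [0.8,0,-0.004,0.005,0]
    - [0.8,0,-0.004,0.015,0]
    - [0.8,0,-0.004,0.027,0]
    - [0.8,0,-0.004,0.042,0]
    - [0.8,0,-0.004,0.06,0]
  newtons: 80

```text
time_s: 9.13
ee_pos: [370.6, -270.8, 191.4]
tcp_rot: [[0.994, -0.109, -0.004], [-0.109, -0.994, 0.0], [-0.004, 0.0, -1.0]]
ft_force: [-1.2, -4.3, -14.9]
width: 39.7
grasp_force: 81.0
```

Call:
carry_out:
  moves:
    - [0.8,0,0,0.02,0]
    - [0.8,0,0,0.045,0]
    - [0.8,0,0,0.07,0]
    - [0.8,0,0,0.1,0]
    - [0.8,0,0,0.13,0]

```text
time_s: 9.55
ee_pos: [373.0, -269.8, 324.3]
tcp_rot: [[0.994, -0.11, 0.001], [-0.11, -0.994, -0.0], [0.001, 0.0, -1.0]]
ft_force: [0.5, -1.0, -2.1]
width: 39.4
grasp_force: 79.3
```

Run:
```python
from h import *
s=bot.read_state();print(s['ee_pos'],s['width'],s['grasp_force'],s['ft_force'],s['torque'])
a=cap('side')['frame'][80:320,320:520,::-1];b=cap('top')['frame'][80:320,330:530,::-1]
cv2.imwrite('pics/lift.png',cv2.resize(np.hstack([a,b]),None,fx=2,fy=2,interpolation=cv2.INTER_CUBIC))
```

```text
[ 372.95001413 -269.78850776  324.31074521] 39.442499927669296 79.30397850461304 [ 0.47427591 -0.97640433 -2.06834706] [ 0.00475208  0.07394074 -0.01487024]
```

Call:
carry_out:
  moves:
    - [0.8,0,0,0,0]
    - [0.8,0,0,0,0]
    - [0.8,0,0,0,0]
    - [0.8,0,0,0,0]

```text
time_s: 9.98
ee_pos: [372.1, -270.1, 320.2]
tcp_rot: [[0.994, -0.111, -0.002], [-0.111, -0.994, 0.002], [-0.002, -0.002, -1.0]]
ft_force: [0.5, 0.2, -2.7]
width: 40.1
grasp_force: 79.5
```

Run:
```python
from h import *
s=bot.read_state();print(s['ee_pos'],s['ft_force'],s['torque'])
a=cap('side');b=cap('top')
for n,p,q in(('jl',(140,325),(88,237)),('jr',(278,122),(288,122))):
    print(n,onz(a,220+p[0]/4,295+p[1]/4,30)[:2],onz(b,210+q[0]/4,275+q[1]/4,30)[:2])
for n,p,q in(('ftr',(240,15),(257,22)),):
    print(n,onz(a,220+p[0]/4,295+p[1]/4,116)[:2],onz(b,210+q[0]/4,275+q[1]/4,116)[:2])
print('ftl',onz(b,210+45/4,275+150/4,116))
```

```text
[ 372.14183883 -270.14739904  320.24992058] [ 0.50087048  0.1888736  -2.67747082] [-0.04899808  0.14205652 -0.01185721]
jl [435.11237884 254.58611823] [438.65031292 250.06681155]
jr [466.10785515  97.01768128] [466.6762528   98.28433009]
ftr [488.92975371 103.13106517] [494.16012169 103.43858117]
ftl [458.60534582 259.40934501 116.        ]
```

Call:
carry_out:
  moves:
    - [0.8,0.002,0.018,0,-3]
    - [0.8,0.004,0.048,0,-8]
    - [0.8,0.007,0.08,0,-13]
    - [0.8,0.01,0.114,0,-18]
    - [0.8,0.012,0.148,0,-23]

```text
time_s: 10.5
ee_pos: [384.6, -121.2, 320.8]
tcp_rot: [[0.869, -0.494, -0.001], [-0.494, -0.869, 0.001], [-0.001, -0.0, -1.0]]
ft_force: [0.9, 0.3, -1.5]
width: 39.5
grasp_force: 79.7
```

Call:
carry_out:
  moves:
    - [0.8,0.003,0.034,0,-5]
    - [0.8,0.006,0.068,0,-10]
    - [0.8,0.008,0.102,0,-15]
    - [0.8,0.011,0.136,0,-20]
    - [0.8,0.014,0.17,0,-25]

```text
time_s: 10.92
ee_pos: [397.7, 46.7, 321.4]
tcp_rot: [[0.601, -0.799, 0.0], [-0.799, -0.601, 0.001], [-0.001, -0.001, -1.0]]
ft_force: [0.5, 1.0, -1.7]
width: 39.2
grasp_force: 79.7
```

Call:
carry_out:
  moves:
    - [0.8,0.003,0.034,0,-5]
    - [0.8,0.006,0.068,0,-10]
    - [0.8,0.009,0.102,0,-15]
    - [0.8,0.012,0.136,0,-20]
    - [0.8,0.015,0.166,0,-24]

```text
time_s: 11.33
ee_pos: [420.0, 85.0, 306.3]
tcp_rot: [[0.324, -0.946, 0.006], [-0.942, -0.322, 0.093], [-0.086, -0.035, -0.996]]
ft_force: [0.4, -1.1, -2.5]
width: 39.9
grasp_force: 79.6
```

Call:
carry_out:
  moves:
    - [0.8,0.001,0.02,0,-1.1]
    - [0.8,0.001,0.037,0,-1.1]
    - [0.8,0.001,0.037,-0.03,-1.1]
    - [0.8,0.001,0.037,-0.06,-1.1]
    - [0.8,0.001,0.037,-0.085,-1.1]

```text
time_s: 11.75
ee_pos: [390.8, 105.9, 238.2]
tcp_rot: [[0.318, -0.947, 0.033], [-0.944, -0.313, 0.108], [-0.092, -0.066, -0.994]]
ft_force: [0.2, -0.0, -2.0]
width: 39.6
grasp_force: 79.5
```

Call:
carry_out:
  moves:
    - [0.8,0,0,-0.015,0]
    - [0.8,0,0,-0.025,0]
    - [0.8,0,0,-0.033,0]
    - [0.8,0,0,-0.033,0]
    - [0.8,0,0,-0.033,0]

```text
time_s: 12.17
ee_pos: [380.0, 103.0, 217.2]
tcp_rot: [[0.317, -0.947, 0.046], [-0.944, -0.311, 0.109], [-0.089, -0.079, -0.993]]
ft_force: [0.8, 0.7, -1.7]
width: 39.4
grasp_force: 79.5
```

Run:
```python
from h import *
s=bot.read_state();print(s['ee_pos'],s['tcp_rot'][:,1],s['ft_force'],s['torque'],s['width'])
a=cap('side')['frame'][200:400,200:400,::-1];b=cap('top')['frame'][160:360,180:380,::-1]
cv2.imwrite('pics/st.png',cv2.resize(np.hstack([a,b]),None,fx=2,fy=2,interpolation=cv2.INTER_CUBIC))
```

```text
[379.99850788 102.96607293 217.18368662] [-0.94726346 -0.31068194 -0.07854093] [ 0.78243213  0.65486818 -1.71398889] [-0.05560326  0.08993435 -0.03262701] 39.41284719695793
```

Run:
```python
from h import *
s=bot.read_state();print(np.round(s['joints'],3),s['qd']);print([x for x in dir(bot) if x[0]!='_'])
```

```text
[ 1.519 -0.306 -1.534  2.195 -0.51   0.97  -2.547] [ 0.00464907  0.00129177  0.00163865 -0.00148467  0.00189843  0.00072663
 -0.00018118]
['MotionError', 'capture', 'grip_point_offset', 'read_state', 'sign_off']
```

The last joint has hit its limit, so I can't finish the turn with this grip. I'll back out, stand the binder on a clear bit of worktop between the mixing cup and the stand, then regrip it with the hand turned half a turn. First I need to check where that free spot is.

Call:
carry_out:
  moves:
    - [0.8,-0.035,-0.148,0.118,0]
    - [0.8,-0.035,-0.148,0.118,7]
    - [0.8,-0.03,-0.16,0.118,14]
    - [0.8,-0.025,-0.19,0.118,21]
    - [0.8,-0.02,-0.22,0.118,28]

```text
time_s: 12.68
ee_pos: [359.1, -71.6, 321.7]
tcp_rot: [[0.727, -0.687, -0.01], [-0.681, -0.723, 0.116], [-0.087, -0.078, -0.993]]
ft_force: [2.0, 0.3, -1.1]
width: 39.5
grasp_force: 79.7
```

Call:
carry_out:
  moves:
    - [0.8,0,0,0,7]
    - [0.8,0,0,0,14]
    - [0.8,0,0,0,21]
    - [0.8,0,0,0,28]
    - [0.8,0,0,0,35]

```text
time_s: 13.1
ee_pos: [359.2, -70.2, 320.0]
tcp_rot: [[0.986, -0.15, -0.076], [-0.143, -0.986, 0.091], [-0.089, -0.079, -0.993]]
ft_force: [-1.1, -0.4, -2.6]
width: 40.0
grasp_force: 79.6
```

Call:
carry_out:
  moves:
    - [0.8,0,0,0,5]
    - [0.8,0,0,0,10]
    - [0.8,0,0,0,10]
    - [0.8,0,0,0,10]
    - [0.8,0,0,0,10]

```text
time_s: 13.52
ee_pos: [358.8, -69.8, 319.8]
tcp_rot: [[0.996, 0.016, -0.09], [0.023, -0.997, 0.076], [-0.089, -0.078, -0.993]]
ft_force: [-0.2, 0.6, -3.5]
width: 39.4
grasp_force: 79.9
```

Run:
```python
from h import *
s=bot.read_state();print(np.round(s['joints'],3),s['ee_pos'],s['ft_force'],s['torque'],s['width'])
S=cv2.imread('pics/side0.png');T=cv2.imread('pics/top0.png')
a=cap('side');b=cap('top')
for P in((350,20,0),(375,0,0),(375,40,0),(485,0,0),(485,40,0),(520,20,0),(430,20,165)):print(P,np.round(proj(a,P)),np.round(proj(b,P)))
A=S[230:380,230:380];B=a['frame'][150:350,230:430,::-1]
C=T[230:380,220:370]
for im,c,ox,oy in((A,a,230,230),(C,b,220,230)):
    q=np.array([proj(c,P) for P in((375,0,0),(375,40,0),(485,40,0),(485,0,0))])-[ox,oy]
    cv2.polylines(im,[q.round().astype(np.int32)],1,(0,255,0),1)
f=lambda im,k:cv2.resize(im,(k,k),interpolation=cv2.INTER_CUBIC)
D=b['frame'][100:300,230:430,::-1]
cv2.imwrite('pics/spot.png',np.vstack([np.hstack([f(A,300),f(C,300)]),np.hstack([f(B,300),f(D,300)])]))
```

```text
[ 1.164 -0.072 -0.927  1.996 -0.114  1.297 -1.273] [358.80297597 -69.77795563 319.78215733] [-0.22896906  0.56354796 -3.47283343] [-0.13448041 -0.05192409  0.02624267] 39.430949793547285
(350, 20, 0) [347. 338.] [326. 335.]
(375, 0, 0) [343. 327.] [329. 325.]
(375, 40, 0) [334. 337.] [316. 330.]
(485, 0, 0) [308. 306.] [313. 294.]
(485, 40, 0) [298. 315.] [300. 299.]
(520, 20, 0) [292. 304.] [301. 287.]
(430, 20, 165) [323. 275.] [313. 277.]
```

View pics/spot.png

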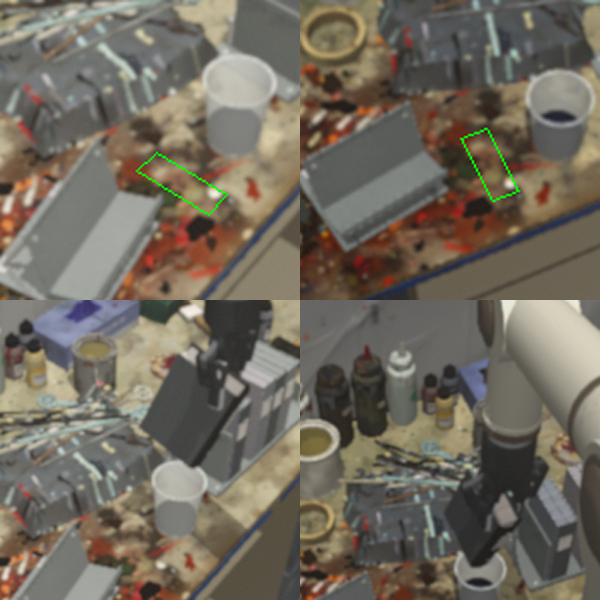

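The spot outlined in green, around side (320,322) and top (315,312), is clear. The binder is held firmly, still tipped about 0.4 rad. The arm stopped at its inner reach, so I'll move it outward first.

Call:
carry_out:
  moves:
    - [0.8,0.06,-0.016,-0.02,0]
    - [0.8,0.06,-0.016,-0.03,0]
    - [0.8,0.06,-0.016,-0.03,0]
    - [0.8,0.06,-0.016,-0.03,0]
    - [0.8,0.06,-0.016,-0.03,0]

```text
time_s: 14.03
ee_pos: [418.0, -85.1, 289.4]
tcp_rot: [[0.996, 0.019, -0.092], [0.026, -0.997, 0.077], [-0.091, -0.079, -0.993]]
ft_force: [0.5, 0.1, -2.5]
width: 39.5
grasp_force: 80.7
```

Run:
```python
from h import *
s=bot.read_state();print(np.round(s['joints'],3),s['ee_pos'],s['ft_force'],s['torque'],s['width']);print(np.round(s['tcp_rot'],3))
a=cv2.imread('pics/top0.png');b=cap('top')
print(onz(b,313,275,0),onz(b,300,275,0),onz(b,325,275,0))
```

```text
[ 1.097  0.169 -0.994  1.916  0.078  1.235 -1.476] [417.99530537 -85.10670462 289.42398795] [ 0.52858842  0.10573529 -2.54938   ] [-0.16140245 -0.01748046  0.01249623] 39.48254538982422
[[ 0.996  0.019 -0.092]
 [ 0.026 -0.997  0.077]
 [-0.091 -0.079 -0.993]]
[543.01209842 -26.24092038   0.        ] [558.39708284   7.76653441   0.        ] [528.79734378 -57.62870125   0.        ]
```

Call:
carry_out:
  moves:
    - [0.8,-0.002,0.03,0,0]
    - [0.8,-0.005,0.06,0,0]
    - [0.8,-0.007,0.088,0,0]
    - [0.8,-0.007,0.088,-0.025,0]
    - [0.8,-0.007,0.088,-0.05,0]

```text
time_s: 14.5
ee_pos: [412.6, 3.8, 241.2]
tcp_rot: [[0.996, 0.022, -0.085], [0.028, -0.997, 0.071], [-0.084, -0.073, -0.994]]
ft_force: [-0.2, -0.6, -2.4]
width: 39.8
grasp_force: 80.7
```

Call:
carry_out:
  moves:
    - [0.8,0,0,-0.025,0]
    - [0.8,0,0,-0.05,0]
    - [0.8,0,0,-0.075,0]
    - [0.8,0,0,-0.09,0]
    - [0.8,0,0,-0.098,0]

```text
time_s: 14.92
ee_pos: [410.2, 2.0, 140.8]
tcp_rot: [[0.996, 0.018, -0.093], [0.025, -0.997, 0.074], [-0.091, -0.076, -0.993]]
ft_force: [-0.1, -0.4, -1.5]
width: 39.6
grasp_force: 80.7
```

Call:
carry_out:
  moves:
    - [0.8,0,0,-0.003,0]
    - [0.8,0,0,-0.007,0]
    - [0.8,0,0,-0.01,0]
    - [0.8,0,0,-0.01,0]

```text
time_s: 15.25
ee_pos: [412.0, 2.2, 132.1]
tcp_rot: [[0.996, 0.019, -0.09], [0.025, -0.997, 0.075], [-0.088, -0.077, -0.993]]
ft_force: [-0.7, 0.3, -1.9]
width: 39.8
grasp_force: 80.7
```

Run:
```python
from h import *
s=bot.read_state();print(np.round(s['joints'],3),s['ee_pos'],s['ft_force'],s['torque'],s['width']);print(np.round(s['tcp_rot'],3))
```

```text
[ 0.8    0.4   -0.94   2.124  0.307  0.881 -1.871] [412.03126011   2.23540663 132.08222317] [-0.67435114  0.31574223 -1.89686876] [-0.12323369  0.00886921  0.02074049] 39.81906274933836
[[ 0.996  0.019 -0.09 ]
 [ 0.025 -0.997  0.075]
 [-0.088 -0.077 -0.993]]
```

Call:
carry_out:
  moves:
    - [0.8,0,0,-0.002,0]
    - [0.8,0,0,-0.004,0]
    - [0.8,0,0,-0.006,0]
    - [0.8,0,0,-0.006,0]

```text
time_s: 15.58
ee_pos: [413.4, 2.5, 128.3]
tcp_rot: [[0.996, 0.019, -0.089], [0.026, -0.997, 0.074], [-0.088, -0.076, -0.993]]
ft_force: [-6.4, -2.5, 31.4]
width: 39.6
grasp_force: 83.5
```

Call:
carry_out:
  moves:
    - [0.8,0.003,0,0.003,0]
    - [0.8,0.012,0,0.003,0]
    - [0.8,0.022,0.001,0.004,0]
    - [0.8,0.032,0.001,0.004,0]
    - [0.8,0.042,0.001,0.003,0]
  newtons: 20

```text
time_s: 16.0
ee_pos: [453.6, 3.9, 129.0]
tcp_rot: [[0.995, 0.019, -0.094], [0.026, -0.997, 0.076], [-0.092, -0.078, -0.993]]
ft_force: [-21.9, 1.4, 30.9]
width: 40.0
grasp_force: 61.8
```

```bash
cat > b.py <<'E'
from h import *
# dark binder side mask near the spot, by difference from the start picture
import sys
s=bot.read_state();print(s['ee_pos'],s['ft_force'],s['torque'],s['width'],s['grasp_force'])
def px(n,P):return np.round(proj(cap(n),P))
E
python3 b.py
```

```text
[453.58236665   3.91322193 128.95846685] [-21.92268485   1.42548861  30.88430484] [1.26759259 4.81962637 1.00270361] 39.97102842775773 61.8363909602391
```

Call:
carry_out:
  moves:
    - [0.8,0,0,0.002,0]
    - [0.8,0,0,0.002,0]
    - [0.52,0,0,0.002,0]
    - [0.5,0,0,0.002,0]
    - [0.48,0,0,0.002,0]

```text
time_s: 16.42
ee_pos: [454.6, 3.5, 130.7]
tcp_rot: [[0.996, 0.019, -0.089], [0.026, -0.997, 0.076], [-0.087, -0.078, -0.993]]
ft_force: [0.3, -0.4, 0.5]
width: 44.5
grasp_force: 0.0
```

Call:
carry_out:
  moves:
    - [0.46,0,0,0,0]
    - [0.44,0,0,0,0]
    - [0.4,0,0,0,0]
    - [0.36,0,0,0,0]
    - [0.32,0,0,0,0]

```text
time_s: 16.83
ee_pos: [453.7, 3.5, 130.7]
tcp_rot: [[0.996, 0.019, -0.091], [0.026, -0.997, 0.076], [-0.089, -0.078, -0.993]]
ft_force: [0.2, -0.0, -0.3]
width: 58.1
grasp_force: 0.1
```

```bash
python3 b.py
```

```text
[453.66319813   3.45484566 130.67308312] [ 0.16105074 -0.00380196 -0.32459776] [-0.00499017 -0.16020867 -0.00136479] 58.088292289949585 0.1358114503818797
```

Call:
carry_out:
  moves:
    - [0.3,0.003,-0.002,0.03,0]
    - [0.3,0.006,-0.005,0.065,0]
    - [0.3,0.009,-0.008,0.1,0]
    - [0.3,0.012,-0.01,0.13,7]
    - [0.3,0.012,-0.01,0.15,14]

```text
time_s: 17.25
ee_pos: [467.0, -7.1, 283.6]
tcp_rot: [[0.959, 0.264, -0.103], [0.27, -0.962, 0.05], [-0.086, -0.076, -0.993]]
ft_force: [0.4, -0.2, -1.1]
width: 59.9
grasp_force: 0.0
```

Call:
carry_out:
  moves:
    - [0.3,0.005,-0.02,0.01,7]
    - [0.3,0.01,-0.05,0.02,14]
    - [0.3,0.01,-0.08,0.02,21]
    - [0.3,0.01,-0.11,0.02,28]
    - [0.3,0.01,-0.13,0.02,35]

```text
time_s: 17.67
ee_pos: [475.4, -140.0, 300.6]
tcp_rot: [[0.631, 0.767, -0.117], [0.77, -0.637, -0.021], [-0.09, -0.077, -0.993]]
ft_force: [0.2, -0.2, -0.6]
width: 60.0
grasp_force: 0.0
```

Call:
carry_out:
  moves:
    - [0.3,0,0,0,7]
    - [0.3,0,0,0,14]
    - [0.3,0,0,0,21]
    - [0.3,0,0,0,28]
    - [0.3,0,0,0,35]

```text
time_s: 18.08
ee_pos: [475.5, -136.5, 300.6]
tcp_rot: [[0.072, 0.994, -0.084], [0.993, -0.079, -0.083], [-0.09, -0.078, -0.993]]
ft_force: [0.2, -0.0, -0.6]
width: 59.5
grasp_force: 0.0
```

Call:
carry_out:
  moves:
    - [0.3,0,0,0,7]
    - [0.3,0,0,0,14]
    - [0.3,0,0,0,21]
    - [0.3,0,0,0,28]
    - [0.3,0,0,0,35]

```text
time_s: 18.5
ee_pos: [475.5, -136.4, 300.6]
tcp_rot: [[-0.511, 0.859, -0.022], [0.855, 0.505, -0.117], [-0.09, -0.078, -0.993]]
ft_force: [-0.5, -0.7, 0.7]
width: 59.7
grasp_force: 0.0
```

Call:
carry_out:
  moves:
    - [0.3,0,0,0,7]
    - [0.3,0,0,0,14]
    - [0.3,0,0,0,21]
    - [0.3,0,0,0,28]
    - [0.3,0,0,0,35]

```text
time_s: 18.92
ee_pos: [475.4, -136.4, 300.4]
tcp_rot: [[-0.909, 0.414, 0.049], [0.407, 0.907, -0.108], [-0.089, -0.078, -0.993]]
ft_force: [0.4, -0.2, 0.4]
width: 59.9
grasp_force: 0.0
```

Call:
carry_out:
  moves:
    - [0.3,0,0,0,7]
    - [0.3,0,0,0,14]
    - [0.3,0,0,0,21]
    - [0.3,0,0,0,26]
    - [0.3,0,0,0,26]

```text
time_s: 19.33
ee_pos: [475.1, -137.1, 300.5]
tcp_rot: [[-0.996, -0.021, 0.091], [-0.028, 0.997, -0.077], [-0.089, -0.079, -0.993]]
ft_force: [-0.5, -0.7, -0.4]
width: 59.6
grasp_force: 0.0
```

```bash
cat > w2.py <<'E'
from h import *
s=bot.read_state();print(np.round(s['joints'],2),s['ee_pos'],s['width']);print(np.round(s['tcp_rot'],3))
C={'side':(cap('side','s2.png'),(323,275)),'top':(cap('top','t2.png'),(313,277))}
R={}
for n,(c,sd) in C.items():
    I=cv2.imread('pics/%s0.png'%n)[:,:,::-1].astype(int);im=c['frame'].astype(int)
    m=((im.min(2)>135)&(np.abs(im-I).sum(2)>60)&(im.max(2)-im.min(2)<60)).astype(np.uint8)
    k,L,S,Ce=cv2.connectedComponentsWithStats(m)
    for i in sorted(range(1,k),key=lambda i:np.hypot(*(Ce[i]-sd)))[:6]:
        if S[i,4]>40:
            q=cv2.boxPoints(cv2.minAreaRect(cv2.findContours((L==i).astype(np.uint8),0,1)[0][0]));print(n,S[i],Ce[i],q.round(1).tolist())
    d=(np.abs(im-I).sum(2)>60).astype(np.uint8);x,y=sd
    k,L,S,Ce=cv2.connectedComponentsWithStats(cv2.morphologyEx(d,cv2.MORPH_OPEN,np.ones((3,3))))
    print(n,'diff',[(S[i].tolist()) for i in range(1,k) if S[i,4]>300])
E
python3 w2.py
```

```text
[ 1.46  0.38 -1.52  1.91  0.5   1.16  1.36] [ 475.1076918  -137.06022778  300.52462254] 59.598656982996076
[[-0.996 -0.021  0.091]
 [-0.028  0.997 -0.077]
 [-0.089 -0.079 -0.993]]
side diff [[350, 0, 223, 51, 6873], [574, 0, 57, 27, 601], [624, 2, 16, 66, 772], [343, 35, 41, 42, 1345], [552, 64, 36, 41, 768], [343, 74, 43, 56, 1598], [537, 98, 38, 73, 1276], [616, 132, 24, 53, 671], [333, 135, 46, 60, 1338], [577, 165, 59, 23, 368], [568, 166, 69, 112, 1734], [463, 193, 25, 27, 399], [270, 250, 46, 70, 2007], [521, 257, 64, 48, 1409], [366, 262, 56, 30, 1003], [409, 373, 52, 42, 1298]]
top [287 240  25  29 327] [299.05198777 253.80122324] [[285.79998779296875, 243.1999969482422], [294.29998779296875, 237.5], [312.20001220703125, 264.20001220703125], [303.6000061035156, 269.8999938964844]]
top diff [[345, 66, 188, 120, 7232], [339, 91, 28, 39, 685], [462, 110, 178, 281, 18207], [337, 131, 58, 83, 2219], [399, 217, 25, 30, 336], [360, 236, 71, 79, 1647], [283, 239, 31, 66, 991], [412, 304, 52, 92, 906], [406, 366, 56, 44, 447], [344, 397, 34, 42, 782]]
```

Run:
```python
from h import *
t=cap('top');s=cap('side')
f=onz(t,307.9,267.05,165);r=onz(t,290.05,240.35,165);print(f,r,'len',np.linalg.norm(f-r),'yaw x',np.degrees(np.arctan2(*(r-f)[1::-1])))
c4=[onz(t,*q,165)[:2].round() for q in((285.8,243.2),(294.3,237.5),(312.2,264.2),(303.6,269.9))];print(c4)
c=(f+r)/2;u=(r-f)/np.linalg.norm(r-f);v=np.array([-u[1],u[0],0])
pts=[c+a*55*u+b*20*v-np.array([0,0,h]) for a in(-1,1) for b in(-1,1) for h in(0,165)]
for cam,n in((s,'side'),(t,'top')):
    q=np.array([proj(cam,p) for p in pts]);print(n,q.min(0),q.max(0))
```

```text
[464.9437601  19.9371819 165.       ] [563.30938788  28.34640958 165.        ] len 98.7244237265293 yaw x 4.886306488138868
[array([559.,  42.]), array([568.,  14.]), array([469.,   6.]), array([461.,  33.])]
side [269.14863117 246.0512978 ] [317.64292198 320.52864159]
top [282.27428913 235.99626106] [316.42176226 306.25791219]
```

Call:
carry_out:
  moves:
    - [0.2,0.009,0.035,0,1]
    - [0.18,0.018,0.07,0,2]
    - [0.18,0.027,0.105,0,3]
    - [0.18,0.035,0.135,0,3.7]
    - [0.18,0.041,0.159,0,3.7]

```text
time_s: 19.95
ee_pos: [516.9, 25.6, 300.8]
tcp_rot: [[-0.992, -0.084, 0.097], [-0.091, 0.993, -0.069], [-0.09, -0.077, -0.993]]
ft_force: [1.1, -0.3, -0.2]
width: 69.9
grasp_force: 0.0
```

Call:
carry_out:
  moves:
    - [0.18,0,0,0,0]
    - [0.18,0,0,-0.03,0]
    - [0.18,0,0,-0.06,0]
    - [0.18,0,0,-0.09,0]
    - [0.18,0,0,-0.09,0]

```text
time_s: 20.37
ee_pos: [512.9, 21.5, 205.6]
tcp_rot: [[-0.993, -0.083, 0.087], [-0.089, 0.994, -0.07], [-0.081, -0.077, -0.994]]
ft_force: [-0.6, -0.5, -0.2]
width: 70.2
grasp_force: 0.0
```

```bash
python3 w2.py | head -5
```

```text
[ 0.85  0.49 -1.25  1.97  0.65  1.04  0.96] [512.89407975  21.46302224 205.63521833] 70.18905553050612
[[-0.993 -0.083  0.087]
 [-0.089  0.994 -0.07 ]
 [-0.081 -0.077 -0.994]]
side diff [[480, 0, 61, 46, 1948], [523, 0, 117, 176, 10466], [276, 10, 222, 139, 9837], [588, 67, 52, 120, 3801], [279, 115, 44, 63, 1705], [266, 167, 68, 155, 4383], [480, 175, 113, 192, 5563], [543, 181, 95, 170, 5119], [463, 193, 24, 26, 383], [362, 257, 68, 40, 1565], [278, 326, 30, 40, 613], [524, 350, 29, 17, 332], [397, 385, 63, 38, 1731]]
```

Call:
carry_out:
  moves:
    - [0.18,0,0,-0.025,0]
    - [0.18,0,0,-0.05,0]
    - [0.18,0,0,-0.075,0]
    - [0.18,0,0,-0.086,0]
    - [0.18,0,0,-0.086,0]

```text
time_s: 20.88
ee_pos: [516.3, 22.3, 124.2]
tcp_rot: [[-0.992, -0.083, 0.094], [-0.089, 0.994, -0.07], [-0.088, -0.077, -0.993]]
ft_force: [-0.1, 0.3, -0.1]
width: 70.1
grasp_force: 0.0
```

Call:
carry_out:
  moves:
    - [0.3,0,0,0,0]
    - [0.4,0,0,0,0]
    - [0.5,0,0,0,0]
    - [0.8,0,0,0,0]
    - [0.8,0,0,0,0]
  newtons: 50

```text
time_s: 21.3
ee_pos: [518.0, 24.1, 126.9]
tcp_rot: [[-0.992, -0.084, 0.099], [-0.091, 0.994, -0.068], [-0.093, -0.077, -0.993]]
ft_force: [-3.6, 1.0, 10.8]
width: 40.9
grasp_force: 49.0
```

Call:
carry_out:
  moves:
    - [0.8,0,0,0.01,0]
    - [0.8,0,0,0.03,0]
    - [0.8,0,0,0.06,0]
    - [0.8,0,0,0.09,0]
    - [0.8,0,0,0.12,0]

```text
time_s: 21.72
ee_pos: [516.0, 22.6, 246.4]
tcp_rot: [[-0.992, -0.084, 0.095], [-0.091, 0.993, -0.07], [-0.089, -0.078, -0.993]]
ft_force: [0.8, -0.5, -2.4]
width: 40.7
grasp_force: 50.1
```

```bash
python3 w2.py | head -5; python3 b.py
```

```text
[ 0.9   0.44 -1.31  1.92  0.59  1.1   1.02] [515.9658346   22.58672697 246.44797206] 40.659134512459026
[[-0.992 -0.084  0.095]
 [-0.091  0.993 -0.07 ]
 [-0.089 -0.078 -0.993]]
side diff [[494, 0, 63, 38, 1606], [530, 0, 110, 181, 10732], [275, 2, 233, 130, 11080], [595, 68, 45, 118, 3350], [268, 145, 66, 165, 5427], [480, 178, 101, 187, 4929], [560, 183, 78, 113, 3581], [463, 193, 25, 26, 382], [362, 262, 66, 34, 1440], [543, 297, 43, 57, 1192], [278, 326, 31, 39, 624], [522, 351, 30, 16, 314], [391, 391, 70, 42, 2091]]
[519.48036362  23.49447215 249.90617869] [ 0.51298315  0.50483687 -1.87725622] [0.14269132 0.06530176 0.01055825] 39.61458171812732 51.37461093720049
```

Call:
carry_out:
  moves:
    - [0.8,0,0,0.015,-6]
    - [0.8,-0.007,0.012,0.03,-12]
    - [0.8,-0.014,0.024,0.04,-18]
    - [0.8,-0.021,0.036,0.04,-24]
    - [0.8,-0.028,0.048,0.04,-30]

```text
time_s: 22.23
ee_pos: [488.1, 70.8, 285.2]
tcp_rot: [[-0.902, 0.43, 0.048], [0.423, 0.9, -0.109], [-0.091, -0.078, -0.993]]
ft_force: [-0.6, 0.3, -2.4]
width: 39.8
grasp_force: 51.4
```

Call:
carry_out:
  moves:
    - [0.8,-0.007,0.012,0,-6]
    - [0.8,-0.014,0.024,0,-12]
    - [0.8,-0.021,0.036,0,-18]
    - [0.8,-0.028,0.048,0,-24]
    - [0.8,-0.035,0.06,0,-30]

```text
time_s: 22.65
ee_pos: [452.6, 130.9, 284.5]
tcp_rot: [[-0.57, 0.821, -0.014], [0.817, 0.565, -0.119], [-0.09, -0.079, -0.993]]
ft_force: [0.1, -0.2, -2.2]
width: 40.1
grasp_force: 51.3
```

Call:
carry_out:
  moves:
    - [0.8,-0.007,0.013,0,-6]
    - [0.8,-0.014,0.026,0,-12]
    - [0.8,-0.021,0.038,0,-18]
    - [0.8,-0.021,0.038,0,-24.4]
    - [0.8,-0.021,0.038,0,-24.4]

```text
time_s: 23.07
ee_pos: [432.1, 168.9, 284.5]
tcp_rot: [[-0.184, 0.981, -0.06], [0.979, 0.177, -0.103], [-0.09, -0.078, -0.993]]
ft_force: [0.6, -1.6, -3.1]
width: 40.0
grasp_force: 51.4
```

```bash
cat > r.py <<'E'
from h import *
s=bot.read_state();p=s['ee_pos'];O=np.array([452,175,0]);X=np.array([.983,.182,0]);Y=np.array([-.182,.983,0])
print(np.round(s['joints'],2),p.round(1),'stand XY',(p-O)@X,(p-O)@Y,s['ft_force'].round(1),s['width']);print(np.round(s['tcp_rot'],3))
def W(x,y,z):return O+x*X+y*Y+np.array([0,0,z])
Z=p[2]-126
for n in('side','top'):
    c=cap(n,n+'r.png')
    for h,(xb,xt) in {'vert':(1.5,1.5),'lean':(-9.7,3)}.items():
        P=(p-O)@X;Q=(p-O)@Y+3
        print(n,h,'bottom corners',[proj(c,W(P+xb+dx,Q+dy,Z+ (0 if h=='vert' else -.077*-dx*0))) and np.round(proj(c,W(P+xb+dx,Q+dy,Z)),1).tolist() for dx in(-20,20) for dy in(55,-55)])
    I=cv2.imread('pics/%s0.png'%n)[:,:,::-1].astype(int);d=(np.abs(c['frame'].astype(int)-I).sum(2)>60).astype(np.uint8)
    x,y=proj(c,W((p-O)@X,(p-O)@Y,Z+60));k,L,S,_=cv2.connectedComponentsWithStats(d)
    i=L[int(y),int(x)];print(i,S[i])
    if i:
        ct=max(cv2.findContours((L==i).astype(np.uint8),0,1)[0],key=len);h=cv2.approxPolyDP(cv2.convexHull(ct),2,True)[:,0];print(h[h[:,1]>y-60].tolist())
E
python3 r.py
```

```text
[ 0.41  0.28 -1.04  1.85  0.3   1.27 -0.55] [432.1 168.9 284.5] stand XY -20.682967453836152 -2.4073622264627996 [ 0.6 -1.6 -3.1] 40.012279400973796
[[-0.184  0.981 -0.06 ]
 [ 0.979  0.177 -0.103]
 [-0.09  -0.078 -0.993]]
side vert bottom corners [[274.0, 338.9], [299.3, 303.2], [257.3, 331.5], [283.4, 296.6]]
side lean bottom corners [[278.8, 341.0], [303.9, 305.0], [262.0, 333.6], [287.8, 298.4]]
39 [  216   188   194   194 10226]
[[409, 288], [382, 318], [272, 381], [261, 378], [216, 331], [218, 305]]
top vert bottom corners [[240.4, 316.1], [279.4, 294.0], [232.3, 304.4], [270.8, 282.9]]
top lean bottom corners [[242.8, 319.5], [281.8, 297.2], [234.5, 307.6], [273.2, 286.0]]
18 [ 212  207  102  123 4349]
[[313, 290], [252, 329], [246, 328], [236, 309]]
```

Call:
carry_out:
  moves:
    - [0.8,0,0,-0.025,0]
    - [0.8,0,0,-0.05,0]
    - [0.8,0,0,-0.075,0]
    - [0.8,0,0,-0.09,0]
    - [0.8,0,0,-0.1,0]

```text
time_s: 23.58
ee_pos: [431.7, 167.2, 182.7]
tcp_rot: [[-0.189, 0.98, -0.063], [0.978, 0.182, -0.103], [-0.09, -0.081, -0.993]]
ft_force: [0.1, -0.3, -2.3]
width: 39.8
grasp_force: 51.6
```

Call:
carry_out:
  moves:
    - [0.8,0,0,-0.003,0]
    - [0.8,0,0,-0.006,0]
    - [0.8,0,0,-0.009,0]
    - [0.8,0,0,-0.011,0]
    - [0.8,0,0,-0.011,0]

```text
time_s: 24.0
ee_pos: [432.9, 168.6, 173.9]
tcp_rot: [[-0.187, 0.981, -0.059], [0.978, 0.18, -0.102], [-0.089, -0.077, -0.993]]
ft_force: [-0.1, 0.2, -2.6]
width: 40.0
grasp_force: 51.5
```

Call:
carry_out:
  moves:
    - [0.8,0,0,-0.0015,0]
    - [0.8,0,0,-0.003,0]
    - [0.8,0,0,-0.004,0]
    - [0.8,0,0,-0.004,0]

```text
time_s: 24.33
ee_pos: [433.7, 169.3, 170.4]
tcp_rot: [[-0.187, 0.981, -0.058], [0.978, 0.18, -0.101], [-0.089, -0.075, -0.993]]
ft_force: [1.5, 1.0, 3.5]
width: 40.0
grasp_force: 49.8
```

Call:
carry_out:
  moves:
    - [0.52,0,0,0,0]
    - [0.5,0,0,0,0]
    - [0.47,0.002,0.0004,0,0]
    - [0.44,0.004,0.0007,0,0]
    - [0.42,0.006,0.001,0,0]
  newtons: 20

```text
time_s: 24.75
ee_pos: [438.6, 169.2, 169.4]
tcp_rot: [[-0.186, 0.981, -0.061], [0.978, 0.18, -0.103], [-0.09, -0.078, -0.993]]
ft_force: [0.3, 0.1, 0.0]
width: 49.7
grasp_force: 0.2
```

Call:
carry_out:
  moves:
    - [0.4,0.004,0.0007,0,0]
    - [0.38,0.008,0.0015,0,0]
    - [0.36,0.012,0.0022,0,0]
    - [0.35,0.016,0.003,0,0]
    - [0.34,0.02,0.0037,0,0]

```text
time_s: 25.17
ee_pos: [459.1, 173.3, 169.6]
tcp_rot: [[-0.186, 0.981, -0.06], [0.978, 0.18, -0.102], [-0.089, -0.078, -0.993]]
ft_force: [0.5, -0.1, 0.3]
width: 56.1
grasp_force: 0.2
```

```bash
python3 r.py
```

```text
[ 0.28  0.48 -0.93  1.91  0.49  1.09 -0.69] [459.1 173.3 169.6] stand XY 6.658831486814087 -2.9320215966090197 [ 0.5 -0.1  0.3] 56.14718318820752
[[-0.186  0.981 -0.06 ]
 [ 0.978  0.18  -0.102]
 [-0.089 -0.078 -0.993]]
side vert bottom corners [[264.7, 365.7], [288.8, 330.9], [249.3, 358.5], [274.0, 324.5]]
side lean bottom corners [[269.0, 367.7], [292.9, 332.7], [253.6, 360.5], [278.1, 326.3]]
1 [  211     0   259   382 23591]
[[335, 306], [276, 381], [256, 376], [214, 338]]
top vert bottom corners [[240.8, 331.1], [276.8, 310.3], [233.2, 320.0], [268.9, 299.8]]
top lean bottom corners [[242.9, 334.3], [279.0, 313.3], [235.3, 323.1], [271.1, 302.7]]
23 [ 219  209   95  132 4268]
[[308, 275], [313, 290], [282, 320], [247, 340], [240, 332], [225, 291], [219, 251]]
```

Call:
carry_out:
  moves:
    - [0.34,0.004,0.0007,0,0]
    - [0.34,0.008,0.0015,0,0]
    - [0.33,0.012,0.0022,0,0]
    - [0.32,0.015,0.0028,0,0]
    - [0.32,0.018,0.0033,0,0]

```text
time_s: 25.68
ee_pos: [476.9, 176.6, 169.6]
tcp_rot: [[-0.186, 0.981, -0.06], [0.978, 0.18, -0.102], [-0.089, -0.078, -0.993]]
ft_force: [0.3, 1.2, -0.9]
width: 58.2
grasp_force: 0.1
```

Call:
carry_out:
  moves:
    - [0.3,0,0,0,0]
    - [0.28,0.002,0.0004,0,0]
    - [0.26,0.004,0.0007,0,0]
    - [0.26,0.006,0.001,0,0]
    - [0.26,0.006,0.001,0,0]

```text
time_s: 26.1
ee_pos: [483.0, 177.5, 169.6]
tcp_rot: [[-0.186, 0.981, -0.06], [0.978, 0.18, -0.102], [-0.089, -0.077, -0.993]]
ft_force: [0.0, 0.1, -0.4]
width: 63.6
grasp_force: 0.0
```

```bash
cat > v.py <<'E'
from r import *
# predicted seated binder corners vs. white-paper blob
def seat(x,y,z):return O+Y*y+X*(x*np.cos(.3)+z*np.sin(.3))+np.array([0,0,30-x*np.sin(.3)+z*np.cos(.3)])
for n in('side','top'):
    c=cap(n)
    print(n,'seat top',[np.round(proj(c,seat(x,y,165)),1).tolist() for x in(-40,0) for y in(55,-55)],'bot',[np.round(proj(c,seat(-40,y,0)),1).tolist() for y in(55,-55)])
    x0,y0=np.round(proj(c,seat(-20,0,165))).astype(int);im=c['frame'].astype(int)
    m=((im.min(2)>120)&(im.max(2)-im.min(2)<60)).astype(np.uint8);k,L,S,Ce=cv2.connectedComponentsWithStats(m)
    for i in range(1,k):
        if S[i,4]>25 and np.hypot(*(Ce[i]-[x0,y0]))<45:print(S[i].tolist(),Ce[i].round(1),cv2.boxPoints(cv2.minAreaRect(cv2.findContours((L==i).astype(np.uint8),0,1)[0][0])).round(1).tolist())
E
python3 v.py | tail -12
```

```text
top lean bottom corners [[238.3, 327.4], [274.3, 306.8], [230.8, 316.4], [266.4, 296.4]]
23 [ 211  210   72  130 3621]
[[264, 265], [282, 315], [281, 320], [249, 339], [242, 336], [225, 295], [211, 241]]
side seat top [[252.5, 317.0], [279.4, 282.2], [237.0, 313.8], [264.3, 279.8]] bot [[275.0, 370.9], [298.7, 335.7]]
[268, 275, 13, 7, 41] [273.7 277.7] [[267.6000061035156, 277.0], [268.8999938964844, 273.79998779296875], [280.6000061035156, 278.3999938964844], [279.29998779296875, 281.70001220703125]]
[223, 293, 8, 8, 45] [226.7 296.4] [[222.60000610351562, 293.79998779296875], [228.3000030517578, 291.8999938964844], [230.60000610351562, 298.79998779296875], [224.89999389648438, 300.70001220703125]]
[242, 292, 23, 23, 210] [253. 304.] [[240.6999969482422, 311.8999938964844], [258.8999938964844, 290.6000061035156], [265.6000061035156, 296.3999938964844], [247.39999389648438, 317.70001220703125]]
[243, 326, 16, 17, 109] [251.3 333.7] [[242.39999389648438, 329.29998779296875], [248.1999969482422, 324.0], [261.6000061035156, 338.70001220703125], [255.8000030517578, 344.0]]
top seat top [[228.2, 292.3], [267.7, 270.7], [221.3, 284.0], [260.1, 263.1]] bot [[246.0, 338.9], [282.2, 317.8]]
[210, 235, 29, 8, 84] [225.  239.4] [[210.0, 237.0], [238.0, 234.8000030517578], [238.5, 241.10000610351562], [210.5, 243.3000030517578]]
[255, 267, 8, 7, 41] [258.  269.6] [[255.0, 267.0], [262.0, 267.0], [262.0, 273.0], [255.0, 273.0]]
[227, 279, 14, 9, 68] [233.1 282.9] [[226.1999969482422, 283.3999938964844], [238.60000610351562, 277.20001220703125], [241.0, 282.0], [228.60000610351562, 288.20001220703125]]
```

Call:
carry_out:
  moves:
    - [0.12,0,0,0,0]
    - [0.1,0,0,0,0]
    - [0.1,0,0,0.02,0]
    - [0.1,0,0,0.05,0]
    - [0.1,0,0,0.085,0]

```text
time_s: 26.72
ee_pos: [481.2, 176.9, 254.1]
tcp_rot: [[-0.187, 0.98, -0.064], [0.978, 0.18, -0.103], [-0.089, -0.082, -0.993]]
ft_force: [1.2, -0.9, 0.1]
width: 76.5
grasp_force: 0.0
```

Call:
carry_out:
  moves:
    - [0.1,0,-0.01,0.03,0]
    - [0.1,0,-0.04,0.06,0]
    - [0.1,0,-0.08,0.06,0]
    - [0.1,0,-0.12,0.06,0]
    - [0.1,0,-0.16,0.06,0]

```text
time_s: 27.13
ee_pos: [482.6, 16.2, 315.4]
tcp_rot: [[-0.188, 0.981, -0.058], [0.978, 0.181, -0.103], [-0.09, -0.076, -0.993]]
ft_force: [1.3, -0.5, 0.5]
width: 77.3
grasp_force: 0.0
```

Call:
carry_out:
  moves:
    - [0.1,0,-0.04,0,0]
    - [0.1,0,-0.08,0,0]
    - [0.1,0,-0.08,0,0]
    - [0.1,0,-0.08,0,0]

```text
time_s: 27.47
ee_pos: [482.1, -65.6, 314.4]
tcp_rot: [[-0.18, 0.982, -0.061], [0.98, 0.173, -0.102], [-0.09, -0.078, -0.993]]
ft_force: [-0.7, 0.5, -0.9]
width: 76.8
grasp_force: 0.0
```

```bash
python3 v.py | tail -14
python3 - <<'E'
from h import *
T=cap('top')['frame'].astype(int);S=cap('side');I=cv2.imread('pics/side0.png')[:,:,::-1].astype(int)
# mixing cup and cup stack unchanged? lilac tilt: rack crop
d=np.abs(S['frame'].astype(int)-I).sum(2)
for n,(x,y,w,h) in {'cup':(330,258,38,50),'stack':(162,288,30,55),'rack':(340,165,90,110)}.items():print(n,(d[y:y+h,x:x+w]>90).mean())
E
```

```text
side lean bottom corners [[328.0, 257.6], [347.9, 229.7], [312.5, 251.8], [333.1, 224.5]]
0 [     0      0    640    480 263586]
top vert bottom corners [[321.2, 260.8], [356.4, 241.1], [312.2, 250.3], [347.1, 231.2]]
top lean bottom corners [[323.8, 263.8], [359.0, 243.9], [314.7, 253.2], [349.7, 233.9]]
0 [     0      0    640    480 257534]
side seat top [[252.5, 317.0], [279.4, 282.2], [237.0, 313.8], [264.3, 279.8]] bot [[275.0, 370.9], [298.7, 335.7]]
[250, 266, 9, 11, 49] [253.7 270.3] [[248.5, 268.5], [252.0, 265.0], [259.5, 272.5], [256.0, 276.0]]
[233, 275, 7, 12, 42] [235.9 280.7] [[232.0, 285.0], [237.39999389648438, 274.20001220703125], [240.60000610351562, 275.79998779296875], [235.1999969482422, 286.6000061035156]]
[242, 277, 32, 38, 406] [257.8 297.2] [[240.5, 312.29998779296875], [264.3999938964844, 275.8999938964844], [275.0, 282.8999938964844], [251.10000610351562, 319.29998779296875]]
[214, 290, 22, 25, 221] [227.  302.3] [[213.5, 308.70001220703125], [227.1999969482422, 287.5], [240.1999969482422, 295.8999938964844], [226.60000610351562, 317.1000061035156]]
[242, 324, 17, 19, 136] [250. 333.] [[240.0, 330.3999938964844], [246.3000030517578, 322.8999938964844], [262.6000061035156, 336.5], [256.3999938964844, 344.0]]
[231, 327, 6, 10, 40] [233.6 331.8] [[230.1999969482422, 335.3999938964844], [233.3000030517578, 326.1000061035156], [237.1999969482422, 327.3999938964844], [234.10000610351562, 336.70001220703125]]
top seat top [[228.2, 292.3], [267.7, 270.7], [221.3, 284.0], [260.1, 263.1]] bot [[246.0, 338.9], [282.2, 317.8]]
[226, 266, 37, 22, 243] [244.  276.7] [[225.5, 283.1000061035156], [259.70001220703125, 264.70001220703125], [262.70001220703125, 270.29998779296875], [228.39999389648438, 288.70001220703125]]
cup 0.06
stack 0.0
rack 0.10222222222222223
```

The white top edge matches the seated prediction within 1 px in both views. Last check is the tilt of the lilac case.

```bash
cat > l.py <<'E'
from h import *
o=np.array([449.6,-315,6]);X=np.array([.994,-.111,0]);Y=np.array([.111,.994,0])
def ends(im,r,sd):
    x0,y0,x1,y1=r;a=cv2.GaussianBlur(im,(3,3),0).astype(int)[y0:y1,x0:x1]
    m=((a[...,0]-a[...,1]>5)&(a[...,2]-a[...,1]>-2)&(a.max(2)>85)).astype(np.uint8)
    k,L,S,C=cv2.connectedComponentsWithStats(m,connectivity=4)
    for i in range(1,k):
        if S[i,4]>40:
            q=cv2.boxPoints(cv2.minAreaRect(cv2.findContours((L==i).astype(np.uint8),0,1)[0][0]))+[x0,y0];print(S[i,4],(C[i]+[x0,y0]).round(1),q.round(1).tolist())
def white(im,r):
    g=cv2.cvtColor(im,cv2.COLOR_RGB2GRAY)
    return g
for tag in('0','now'):
    for n,r in(('side',(345,170,440,245)),('top',(372,200,470,280))):
        im=cv2.imread('pics/%s0.png'%n)[:,:,::-1] if tag=='0' else cap(n,n+'end.png')['frame']
        print(tag,n);ends(np.ascontiguousarray(im),r,None)
E
python3 l.py
```

```text
0 side
0 top
now side
now top
```

Run:
```python
import cv2,numpy as np
from h import *
c=cap('side');t=cap('top');o=np.array([449.6,-315,6]);X=np.array([.994,-.111,0]);Y=np.array([.111,.994,0])
I={'s0':cv2.imread('pics/side0.png'),'s1':cv2.imread('pics/sideend.png'),'t0':cv2.imread('pics/top0.png'),'t1':cv2.imread('pics/topend.png')}
W=lambda x,y,z:o+x*X+y*Y+np.array([0,0,z])
# grey profile along each place's top centreline direction y (rack) and along x
for k,im in I.items():
    cam=c if k[0]=='s' else t
    print(k,'along y at x=0,z=172');print([tuple(int(v) for v in im[int(round(q[1])),int(round(q[0]))][::-1]) for q in (proj(cam,W(0,y,172)) for y in range(100,-125,-10))])
```

```text
s0 along y at x=0,z=172
[(157, 159, 159), (168, 170, 171), (161, 164, 165), (168, 171, 172), (229, 231, 224), (247, 248, 242), (219, 220, 215), (108, 105, 103), (137, 133, 131), (187, 183, 181), (189, 185, 183), (193, 188, 186), (185, 180, 179), (169, 172, 166), (167, 171, 165), (162, 166, 159), (171, 174, 168), (162, 166, 159), (171, 175, 168), (149, 152, 145), (65, 64, 57), (56, 53, 47), (67, 64, 53)]
s1 along y at x=0,z=172
[(120, 122, 123), (167, 169, 170), (159, 162, 163), (165, 167, 169), (139, 141, 141), (111, 107, 105), (110, 105, 103), (106, 102, 99), (153, 149, 147), (188, 183, 181), (176, 172, 171), (186, 180, 180), (173, 170, 168), (157, 161, 155), (165, 169, 162), (151, 154, 147), (168, 172, 165), (160, 164, 157), (161, 165, 158), (116, 118, 112), (51, 47, 41), (52, 47, 42), (66, 63, 52)]
t0 along y at x=0,z=172
[(127, 130, 135), (136, 141, 146), (130, 135, 140), (136, 140, 146), (138, 137, 135), (232, 235, 234), (232, 235, 234), (127, 129, 129), (118, 113, 115), (163, 157, 159), (153, 148, 151), (164, 158, 161), (142, 139, 139), (137, 143, 138), (132, 137, 133), (135, 141, 136), (134, 139, 135), (135, 142, 138), (133, 140, 136), (129, 134, 131), (187, 185, 175), (185, 180, 163), (165, 154, 121)]
t1 along y at x=0,z=172
[(86, 88, 90), (136, 141, 146), (127, 131, 136), (137, 141, 147), (116, 120, 124), (78, 75, 74), (77, 74, 74), (77, 75, 74), (149, 143, 146), (162, 157, 160), (145, 141, 144), (158, 152, 155), (147, 150, 147), (132, 137, 133), (137, 142, 138), (127, 132, 128), (139, 144, 141), (128, 134, 131), (104, 105, 98), (95, 92, 83), (137, 133, 120), (135, 132, 118), (135, 131, 118)]
```

Run:
```python
from h import *
c=cap('side');t=cap('top');o=np.array([449.6,-315,6]);X=np.array([.994,-.111,0]);Y=np.array([.111,.994,0])
E={}
for tag in('0','end'):
    for n,r,th in(('side',(355,175,432,225),150),('top',(395,200,455,262),125)):
        im=cv2.imread('pics/%s%s.png'%(n,tag))[:,:,::-1].astype(int);x0,y0,x1,y1=r;a=im[y0:y1,x0:x1]
        d=a[...,0]-a[...,1];m=((d>=2)&(d<=9)&(np.abs(a[...,0]-a[...,2])<12)&(a[...,0]>th)).astype(np.uint8)
        m=cv2.morphologyEx(m,cv2.MORPH_OPEN,np.ones((2,2)));k,L,S,C=cv2.connectedComponentsWithStats(m,connectivity=4);i=1+np.argmax(S[1:,4])
        q=cv2.boxPoints(cv2.minAreaRect(cv2.findContours((L==i).astype(np.uint8),0,1)[0][0]))+[x0,y0]
        e=[np.linalg.norm(q[j]-q[j-1]) for j in range(4)];j=int(np.argmin(e));A=(q[j]+q[j-1])/2;B=(q[j-2]+q[j-3])/2
        E[n]=(A,B) if A[1]<B[1] else (B,A);print(tag,n,S[i,4],np.round(e[:2],1),np.round(E[n],1).tolist())
    P=[]
    for z in(0,1):
        p,er=two(c,E['side'][z],t,E['top'][z]);d=p-o;P.append(np.array([d@X,d@Y,d[2]]));print(P[-1].round(1),round(er,1))
    print('tilt',np.arctan2(P[0][2]-P[1][2],P[0][0]-P[1][0]))
```

```text
0 side 383 [40.2 10.3] [[375.7, 187.6], [411.7, 205.6]]
0 top 447 [36.6 13. ] [[415.3, 209.8], [435.7, 240.2]]
[ 60.1   2.5 172.8] 2.4
[-54.4  -4.4 173.6] 2.3
tilt -0.006729921686281681
end side 379 [40.1 10.3] [[375.6, 187.9], [411.2, 206.4]]
end top 445 [36.9 13. ] [[414.5, 210.0], [435.0, 240.7]]
[ 57.8   6.4 175.3] 2.9
[-54.3  -2.8 171.9] 2.6
tilt 0.02968163915320135
```

The lilac case is upright again and back in its place, and both the cup and the stack are undisturbed. Handing in.

```bash
python3 -c "
from plant import bot
print(bot.sign_off())"
```

```text
the job is handed in; nothing more can be done
None
```

The binder is on the reading stand, flat against the rest near mid-ledge with its spine on the left, within a pixel of its seat in both views. The lilac case I had tipped by mistake is upright again, the mixing cup and cup stack show no movement, and the job is handed in (no verdict was returned).

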